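# Load the dry-block bath and lower its guard

## Robot

A 6-joint arm with a two-finger parallel gripper is mounted at the origin on the work surface. World frame = base frame: x ahead of the robot, y to its left, z up, the work surface at z = 0. Lengths are in m, angles in rad, forces in N, time in s.
With the tool pointing down it reaches from about 0.4 to 0.825 m from the base axis. Payload 7 kg.
Tool frame: the origin (TCP) lies at the centre of the arm's flange, where the gripper is bolted on; the fingertips stand 178 mm ahead of it and the grasp point (between the pads) lies 159 mm ahead of it; x points along the fingers, z is the direction in which the jaws open and shut, and the axes are right-handed (so a half turn about x gives the same grasp; the last joint's range is limited). The gripper opens to 88 mm and grips with 3 to 60 N. Pads are 19 mm wide; open, the fingers measure 130 mm over their backs; the gripper's body (78 mm by 193 mm) begins 47 mm behind the grasp point.
Start: joints at [-0.858, 0.359, 0.012, 0, -1.224, -0.288], TCP at [0.278, -0.615, 0.405] pointing down, gripper open.
Joint ranges: [-3.07, 3.07], [-1.43, 2.12], [-1.02, 1.25], [-3.03, 1.67], [-3.05, -0], [-3.03, 3.03]. Speed limits (rad/s): [2.39, 2.39, 3.01, 3.14, 3.14, 3.14].

## Interface

Orientations are given as [roll, pitch, yaw] about the fixed x, y, z axes, in that order (R = Rz(yaw) Ry(pitch) Rx(roll)).
In Python, from station import telemetry, optics, job_done, finder gives the robot as it stands.
- The arm moves only by the tool play_rows, never from a script. Its argument "steps" is a list of rows, each an object of numbers: "gripper": the opening, from 0 (shut) to 1 (fully open); "tx", "ty", "tz": the shift along the tool's x, y, z in units of 25 mm (1.0 is 25 mm); "ax", "ay", "az": the turn, a rotation vector about the tool's x, y, z in units of 6 degrees (1.0 is 6 degrees). In form: [{"gripper": .., "tx": .., "ty": .., "tz": .., "ax": .., "ay": .., "az": ..}, ...]. A call has 1 to 20 rows; each row shifts and turns the commanded pose from where the row before left it, along the tool's axes as they then stand; what a row does not reach is not made up. A row lasts 1/12 s, in which the tool goes at most 41.7 mm and 7.16 degrees, less where a joint would pass 70% of its speed; a pose out of reach is approached as far as the arm can. A call is refused whole if a number of a shift passes 1 or a number of a turn 1, either way. A call with a gripper value outside its range is refused whole. The fingers move at their own pace and stop on an object; "newtons" is the grip in N (left out, the last holds). Time passes only in rows, so rows that do not move let the fingers close. It gives the time, the measured TCP pose, the force and the opening at its end, in the units of the state.
- telemetry.get_state(): the state, without advancing time (a new reading comes with each control period).
- optics.grab_frame(name): name is "side" or "top"; returns the picture (480x640x3 uint8, red, green, blue); there is no depth.
- optics.calibration(name): a dict with "fx", "fy", "cx", "cy" (pixels), "T" (4x4, takes a point from camera to world coordinates). Camera axes: x right, y down, z forward; pixel columns grow to the right and rows downward; lengths in m; the calibration is good to about 2 mm. A picture is of the moment at which its call begins. calibration takes no time and is no camera call.
- job_done(): hands the job in, once; it reports no verdict.
Trained networks look in the newest picture that a camera, given by its name, has taken for a name from the list of things; names that differ only in an ending like _2 or _b are one class to them, and where a whole thing is asked for, a point or a joint stands for the part that bears it (a point fixed in the world has none). Each returns a list of dicts, best first, with "confidence" (0 to 1); they miss things now and then, are a little off and sometimes report something else, mostly with a low value. They report only what shows in the picture. A call takes as long as a camera call.
- finder.look_for(query, camera): "extent" ([left, top, right, bottom] in pixels, round what is visible of it).
- finder.silhouettes(query, camera): "pixels" (480x640 bool, what is visible of it) and "extent" ([left, top, right, bottom] in pixels, round what is visible of it).
- finder.pinpoint(query, camera): "location" ([row, column] in pixels: a listed point, or the origin of a listed thing).
The state is a dict: "t": time; "q": joint angles; "qd": joint speeds; "joint_efforts": joint torques, N m; "eef_pos": TCP position; "ee_rot": TCP orientation; "force": force on the tool from outside, world axes, zero at the start; "moment": the same for the moment, N m; "width": finger opening in m.
Only numpy, scipy, OpenCV 4.12 (cv2) and the standard library are available. Lean on these libraries where they do the work, as an engineer would, in place of code of your own. Each camera call takes 0.05 s, during which the arm holds its last target.

## Task

Put the aluminium tube block into the pocket of the dry-block bath, red key towards the key slot, so that it is fully home, and release it. Then gently lower the open clear guard (it has a black bar to hold) all the way onto its stops; do not let it drop or slam. Leave the tip box, the bottle and the jar where they stand.

Things in the scene. Friction and masses are not known exactly. Their poses are not given: they have to be found in the camera images.
- bath: White dry-block bath, fixed, 240 (x) x 220 (y) mm. Origin on the bench under the pocket's centre; x from its open front to its back, y to its left. Deck 60 mm high, x -80..85, y -110..110; behind it a control head, x 85..160, 112 high. The guard shuts onto two grey posts with rubber tops, 14 across, 120 high, at x -66, y +/-100; hinge cheeks 125 high at x 90, y +/-103.
- pocket (a point): Centre of the pocket's floor, 30 mm above the bench, axes as the bath's. The pocket is a plain well 100 (x) x 75 (y) mm, 30 deep, mouth edged by a dark line; key slot 23 wide (x) in the middle of its +y side, out to y 47.5. The block is home when its origin is here with the same axes (2.5 mm play all round).
- block: Aluminium tube block, loose, upright on the bench, 0.33 to 0.55 kg: 95 (x) x 70 (y) x 40 mm high, with a red key 18 wide (x), 8 proud, full height, in the middle of its +y side. Origin at the centre of its underside. On top a black fin along x: 60 long, 12 thick (y), 40 to 85 above the origin. Home, the fin's top is 115 mm above the bench; a block not home keeps the guard from shutting.
- block_fin (a point): Point in the middle of the block's fin, 70 mm above the block's origin: a good place to pinch it across y. Axes as the block's.
- guard (a joint): Guard angle in rad: 0 shut on its stops, 1.15 end of opening; starts at 1.0 to 1.15 and overhangs the pocket: an upright gripper over the pocket strikes it, one leaning back about 30 degrees towards the bath's front passes below. A stiff hinge holds the guard (0.32 kg) above about 0.9 rad; below that it falls and slams unless held. Letting go within 4 mm of shut is harmless.
- guard_hinge (a point): Middle of the hinge axis, 125 mm above the bench, 90 mm behind the pocket's centre; the axis is the bath's y. Axes turn with the guard; at 0 they are the bath's. Opening lifts the front edge. The guard is a clear pane in a blue frame, 8 mm thick (underside 121 mm high when shut), 196 wide, reaching 162 from the axis.
- guard_bar (a point): Middle of the guard's handle: a round black bar, 14 mm thick, along the bath's y, 222 mm from the hinge axis in the guard's plane, so 125 mm above the bench when shut. Two thin arms at y +/-65 carry it (about 120 mm free between them); 53 mm gap between bar and the guard's front edge. Axes turn with the guard.
- tipbox: Yellow box of pipette tips, loose, 105 (x) x 75 (y) x 44 mm high, origin under its centre. To be left alone. It and the block may stand in either of two places.
- bottle: White bottle with blue cap, loose, 64 mm across, 150 mm high, origin under its centre. To be left alone.
- jar: Brown glass jar with white lid, loose, 70 mm across, 85 mm high, origin under its centre. To be left alone.

How it is judged:
On the way, in this order (a step that is already met when the one before it is completed fails the run):
1. the block is fully home in the pocket, the right way round, and let go, with the guard still open (z of block in the frame of pocket below 0.004 m and horizontal distance between block and pocket below 0.008 m and angle between block's own z axis and vertical below 0.06 rad and value of joint guard above 0.5 rad and contact force between the fingers and block below 0.1 N), for 0.2 s.
2. the guard is down on its stops (value of joint guard below 0.025 rad), for 0.2 s.
At the end, for the whole second after the job is handed in: The block rests in the pocket, its underside within 4 mm of the pocket's floor, within 8 mm of its centre, upright within 0.06 rad and lined up with the bath within 0.12 rad; the guard is shut to within 0.025 rad; tip box, bottle and jar are within 30 mm of where they began (z of block in the frame of pocket below 0.004 m and horizontal distance between block and pocket below 0.008 m and angle between block's own z axis and vertical below 0.06 rad and angle between the x axis of block and the x axis of bath, either way round below 0.12 rad and value of joint guard below 0.025 rad and linear speed of block below 0.02 m/s and distance of each of tipbox, bottle, jar from where it was at the start of the episode below 0.03 m); the robot touches nothing.
It fails at once if the guard falls or is thrown shut (closing faster than 1.5 rad/s) (velocity of joint guard below -1.5 rad/s).
It fails at once if the tip box, bottle or jar is moved more than 30 mm or knocked over (distance of any of tipbox, bottle, jar from where it was at the start of the episode above 0.03 m or angle between any of tipbox, bottle, jar's own z axis and vertical above 0.5 rad).
It also fails if it takes over 62 s, if anything falls off the work surface, if the arm or the gripper's body presses on something with over 40 N, if the wrist force passes 120 N, or if a joint passes its speed limit or range.

## Working session

There is one attempt and no reset: what is moved stays moved. The work goes in short steps, Python scripts to look and compute and a tool call to move; the robot and the scene stay as the last step left them, time stands still between calls to the robot, and variables do not carry over. Pictures are saved under pics/ and viewed, and the job is handed in when it is done.

Besides the shell and the picture viewer there is one more tool, called after "Request:" as name([rows], argument=value, ...), one row to a line, values as JSON. play_rows: Moves the arm, as the interface text tells. Its arguments: {"type":"object","properties":{"steps":{"type":"array"},"newtons":{"type":"number"}},"required":["steps"]}

```bash
ls; mkdir -p pics; python3 - <<'E'
from station import telemetry, optics, job_done, finder
import cv2,numpy as np
s=telemetry.get_state()
for k,v in s.items(): print(k,np.round(v,3))
for n in("side","top"):
    im=optics.grab_frame(n); cv2.imwrite(f"pics/{n}0.png",im[:,:,::-1])
    c=optics.calibration(n); print(n,c["fx"],c["fy"],c["cx"],c["cy"]); print(np.round(c["T"],3))
    for q in("bath","pocket","block","block_fin","guard_hinge","guard_bar","tipbox","bottle","jar"):
        try: print(n,q,[(round(r["confidence"],2),np.round(r["location"],1)) for r in finder.pinpoint(q,n)[:3]])
        except Exception as e: print(q,e)
print(telemetry.get_state()["t"])
E
```

```text
pics
t 0.0
q [-0.858  0.359  0.011 -0.    -1.224 -0.288]
qd [ 0.     0.001 -0.     0.001 -0.    -0.001]
joint_efforts [ 2.0000e-03 -5.8271e+01  2.9306e+01  6.9970e+00  7.0000e-03 -0.0000e+00]
eef_pos [ 0.278 -0.615  0.404]
ee_rot [0.094 1.569 2.089]
force [-0.497 -0.62   0.129]
moment [0.001 0.022 0.006]
width 0.088
side 472.2144821549937 472.2144821549937 312.3510739052571 229.9931088518224
[[-0.989 -0.105  0.102  0.515]
 [-0.146  0.689 -0.71   0.75 ]
 [ 0.005 -0.717 -0.697  0.787]
 [ 0.     0.     0.     1.   ]]
side bath [(0.71, array([308.5, 278. ]))]
side pocket [(0.97, array([298.2, 279.9]))]
side block [(0.87, array([158.2, 360.3])), (0.67, array([187.3, 277.4])), (0.19, array([139.9, 365.3]))]
side block_fin [(0.84, array([141.9, 360.2]))]
side guard_hinge [(0.56, array([263.3, 226.4]))]
side guard_bar [(0.88, array([184.3, 270.2])), (0.24, array([308.2, 277.6]))]
side tipbox [(0.81, array([214.7, 362.6]))]
side bottle [(0.88, array([432.5, 317.3]))]
side jar [(0.86, array([185.2, 275.5])), (0.45, array([434.1, 320. ]))]
top 532.9903996191226 532.9903996191226 330.4104452120243 238.49874184431863
[[ 0.025 -0.984  0.178  0.444]
 [-0.999 -0.03  -0.025  0.072]
 [ 0.03  -0.177 -0.984  1.255]
 [ 0.     0.     0.     1.   ]]
top bath [(0.87, array([239.1, 269.1]))]
top pocket []
top block [(0.78, array([296.7, 492.5]))]
top block_fin [(0.64, array([296.7, 500.7]))]
top guard_hinge [(0.96, array([192.1, 264.7]))]
top guard_bar [(0.93, array([204.1, 251.3]))]
top tipbox [(0.74, array([305.8, 398.5]))]
top bottle [(0.65, array([280.7, 162.6])), (0.25, array([210.6, 430.8]))]
top jar [(0.68, array([210.6, 431. ]))]
1.0
```

View pics/side0.png

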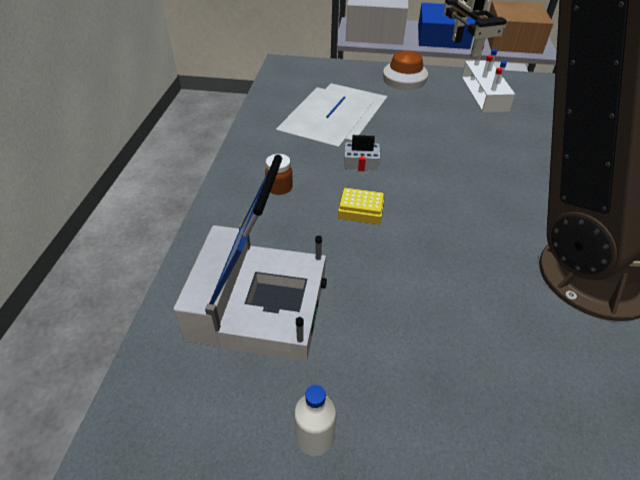

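View pics/top0.png

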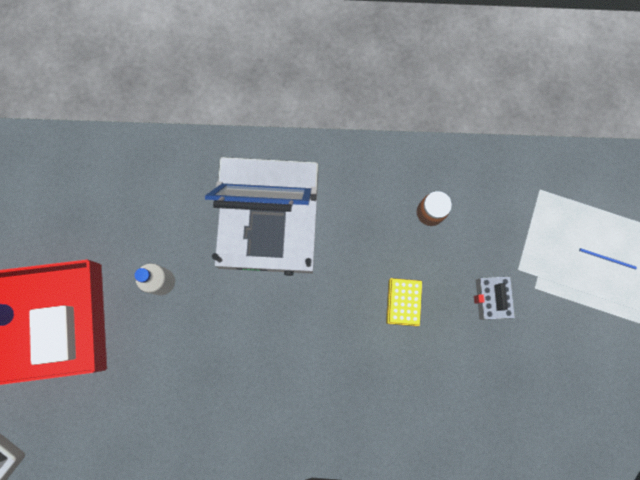

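The side view shows the bath (pocket ~(278,295)), the block at (362,155) with its red key facing the camera (+y), the tip box at (362,205), the bottle at (316,420) and the jar at (279,175). The top view agrees: block (497,298), tip box (405,302), bath pocket (265,233). Next I'll zoom in for corners.

```bash
python3 - <<'E'
import cv2,numpy as np
t=cv2.imread("pics/top0.png"); s=cv2.imread("pics/side0.png")
def crop(im,x0,y0,x1,y1,k,n):
    c=cv2.resize(im[y0:y1,x0:x1],None,fx=k,fy=k,interpolation=cv2.INTER_CUBIC)
    for x in range((x0+9)//10*10,x1,10):
        cv2.line(c,((x-x0)*k,0),((x-x0)*k,6 if x%50 else 14),(0,255,255),1)
        if x%20==0: cv2.putText(c,str(x),((x-x0)*k,24),0,.35,(0,255,255),1)
    for y in range((y0+9)//10*10,y1,10):
        cv2.line(c,(0,(y-y0)*k),(6,(y-y0)*k),(0,255,255),1)
        if y%20==0: cv2.putText(c,str(y),(8,(y-y0)*k+4),0,.35,(0,255,255),1)
    cv2.imwrite(n,c)
crop(t,200,150,330,280,4,"pics/c_tb.png")
crop(t,460,260,530,330,8,"pics/c_tk.png")
crop(s,170,140,340,370,2,"pics/c_sb0.png")
crop(s,170,220,340,365,4,"pics/c_sb.png")
crop(s,335,120,395,180,8,"pics/c_sk.png")
E
```

```text
(no output)
```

View pics/c_tb.png

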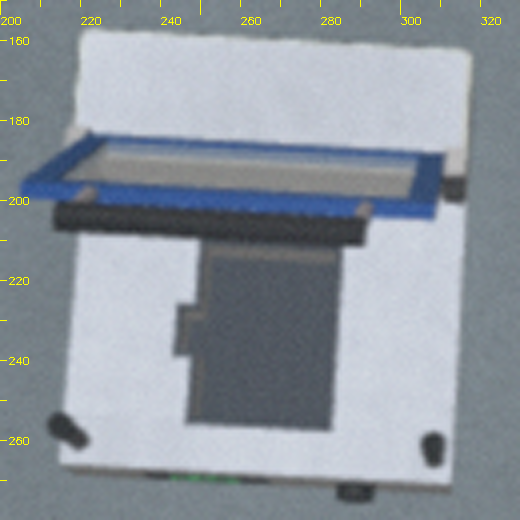

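View pics/c_tk.png

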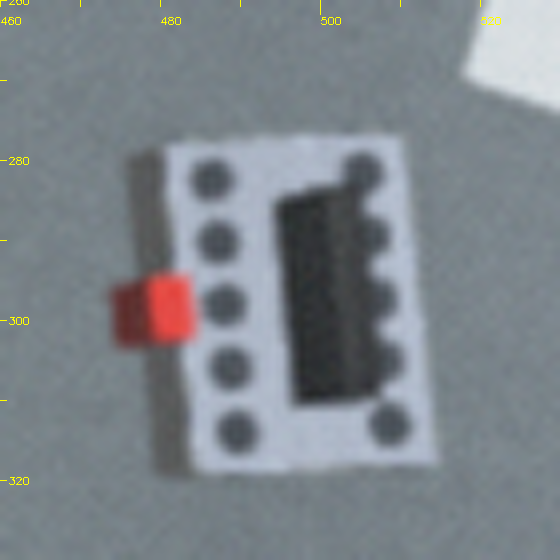

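View pics/c_sb.png

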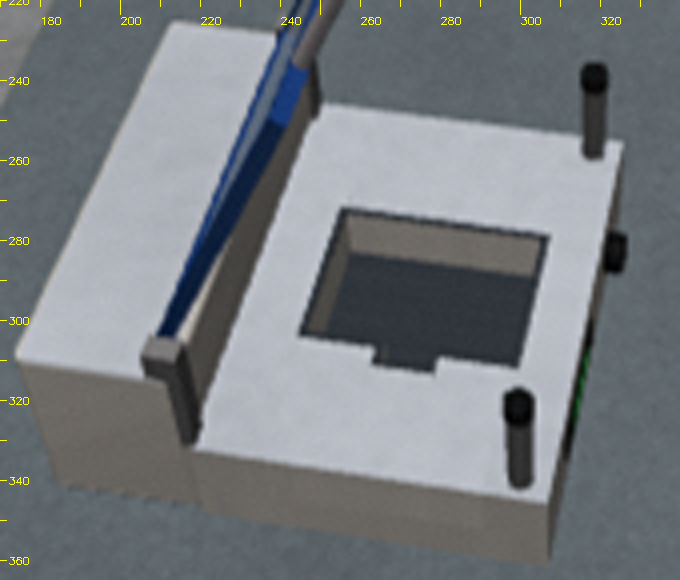

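View pics/c_sk.png

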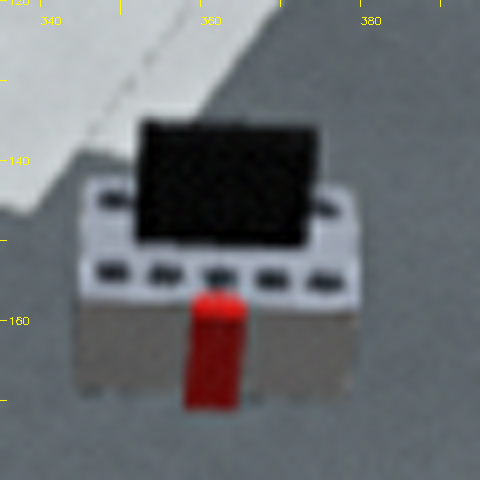

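```bash
cat > h.py <<'E'
import numpy as np
from scipy.optimize import least_squares
from scipy.spatial.transform import Rotation as R
from station import optics
C={n:optics.calibration(n) for n in("side","top")}
def proj(P,n):
    c=C[n];T=c["T"];p=(np.atleast_2d(P)-T[:3,3])@T[:3,:3]
    return np.c_[c["fx"]*p[:,0]/p[:,2]+c["cx"],c["fy"]*p[:,1]/p[:,2]+c["cy"]]
def fit(obs,x0,useb=True):
    # obs: list (cam, local mm, px)
    def f(v):
        Rz=R.from_euler("z",v[2]).as_matrix()
        return np.concatenate([ (proj(Rz@(np.array(l)/1e3)+[v[0],v[1],0],c)[0]-px) for c,l,px in obs])
    r=least_squares(f,x0,loss="soft_l1"); return r.x,f(r.x).reshape(-1,2)
def cp(x,y,k,x0,y0): return np.array([(x+.5)/k-.5+x0,(y+.5)/k-.5+y0])
E
python3 - <<'E'
from h import *
np.set_printoptions(suppress=True,precision=4)
t=lambda x,y:cp(x,y,4,200,150); s=lambda x,y:cp(x,y,4,170,220)
B=[("top",(160,110,112),t(80,30)),("top",(160,-110,112),t(470,50)),("top",(-80,110,60),t(60,465)),("top",(-80,-110,60),t(450,487)),("top",(-50,37.5,60),t(187,424)),("top",(-50,-37.5,60),t(330,430)),
("side",(-80,-110,60),s(624,143)),("side",(-80,110,60),s(550,500)),("side",(-80,110,0),s(549,562)),("side",(50,-37.5,60),s(343,208)),("side",(-50,-37.5,60),s(550,235)),("side",(50,37.5,60),s(300,337)),("side",(-50,37.5,60),s(519,367)),("side",(160,110,112),s(15,355)),("side",(160,-110,112),s(173,22))]
t=lambda x,y:cp(x,y,8,460,260); s=lambda x,y:cp(x,y,8,335,120)
K=[("top",(47.5,35,40),t(166,145)),("top",(47.5,-35,40),t(404,136)),("top",(-47.5,-35,40),t(437,463)),("top",(-47.5,35,40),t(190,473)),("top",(9,43,40),t(147,277)),("top",(-9,43,40),t(150,343)),("top",(30,6,40),t(275,205)),("top",(-30,6,40),t(295,405)),
("side",(47.5,35,40),s(78,298)),("side",(-47.5,35,40),s(357,311)),("side",(47.5,35,0),s(72,393)),("side",(-47.5,35,0),s(352,403)),("side",(47.5,-35,40),s(85,178)),("side",(-47.5,-35,40),s(355,188)),("side",(30,6,85),s(138,120)),("side",(-30,6,85),s(318,127)),("side",(9,43,0),s(185,407)),("side",(-9,43,0),s(238,410))]
for nm,o in(("bath",B),("block",K)):
  for sel in("both","top","side"):
    oo=[q for q in o if sel=="both" or q[0]==sel]
    v,r=fit(oo,[.6,0,0]); print(nm,sel,v,np.abs(r).mean());
    if sel=="both": print(r.T.round(1)); 
    if nm=="bath" and sel=="both": vb=v
# guard angle
Rz=R.from_euler("z",vb[2]).as_matrix()
def bar(a,y=0): return Rz@np.array([.09-.222*np.cos(a),y,.125+.222*np.sin(a)])+[vb[0],vb[1],0]
for a in(1.0,1.05,1.1,1.15): print(a,bar(a),proj(bar(a),"top"),proj(bar(a),"side"),proj(bar(a,.065),"side"))
print("obs top",cp(209,224,4,200,150))
E
```

```text
bath both [ 0.665   0.1878 -0.0203] 0.8985055213225962
[[-0.2  0.9 -0.   0.5  1.6 -0.9 -0.2  0.1  0.4  1.1 -1.9  2.  -1.2 -1.4
  -1.1]
 [ 0.1  0.4  1.2  0.5 -0.2 -0.  -0.4  0.6  2.8  1.3  1.1 -1.4 -1.6  0.3
  -1.6]]
bath top [ 0.6657  0.1885 -0.0206] 0.5287476016606476
bath side [ 0.6645  0.1872 -0.021 ] 1.1017846235098478
block both [ 0.5367 -0.3453  0.0682] 0.5901750251434158
[[-0.1  0.1  0.2  0.8  0.4  0.7 -0.6 -0.5 -0.6 -0.2 -0.6 -1.1 -0.7 -0.5
  -0.4 -0.4 -0.8 -0.8]
 [ 0.4  0.4  1.   1.1  0.8  0.4  0.   1.3 -0.5 -0.4 -0.4  0.1 -0.   0.4
   1.9  2.1  0.3  0.2]]
block top [ 0.5382 -0.345   0.0617] 0.36049798769244745
block side [ 0.5353 -0.3465  0.0776] 0.40274700857807916
1.0 [0.6351 0.1884 0.3118] [[252.5917 225.0631]] [[287.5133 192.7428]] [[278.5499 220.5481]]
1.05 [0.6446 0.1882 0.3176] [[252.6054 219.2338]] [[281.4591 189.2364]] [[272.0564 216.926 ]]
1.1 [0.6544 0.188  0.3228] [[252.6608 213.2653]] [[275.1995 185.9244]] [[265.3454 213.4956]]
1.15 [0.6644 0.1878 0.3276] [[252.7581 207.1811]] [[268.7577 182.8222]] [[258.4422 210.2732]]
obs top [251.875 205.625]
```

Bath comes out at (0.665, 0.188, yaw −0.02) and block at (0.537, −0.345, yaw 0.065). The two cameras agree to within about 3 mm on the block and 1.3 mm on the bath. The guard is at about 1.14 rad. Next is planning the grasp pose.

```bash
cat >> h.py <<'E'
def Rtool(yaw,tilt,flip=1):
    # x along fingers: tilted so gripper leans back to -x of frame; z along +-y
    c,s=np.cos(tilt),np.sin(tilt)
    x=np.array([s,0,-c]); z=np.array([0,flip,0.]); y=np.cross(z,x)
    return R.from_euler("z",yaw).as_matrix()@np.c_[x,y,z]
def cur(s=None):
    from station import telemetry
    s=s or telemetry.get_state()
    return np.array(s["eef_pos"]),R.from_euler("xyz",s["ee_rot"]).as_matrix(),s
def turn(Rt):
    p,Rc,_=cur(); return np.degrees(R.from_matrix(Rc.T@Rt).as_rotvec())/6
def shift(pt):
    p,Rc,_=cur(); return Rc.T@(pt-p)/.025
E
python3 - <<'E'
from h import *
np.set_printoptions(suppress=True,precision=3)
p,Rc,s=cur(); print(Rc)
for f in(1,-1):
    print(f,turn(Rtool(.065,np.radians(30),f)))
Rt=Rtool(.065,np.radians(30),1)
g=np.array([.5367,-.3453,.070]); tcp=g-.159*Rt[:,0]; print("tcp grasp",tcp,"pre",tcp+[0,0,.08])
E
```

```text
[[ 0.    -0.911 -0.412]
 [-0.    -0.412  0.911]
 [-1.     0.    -0.   ]]
1 [ 3.356  0.899 -4.945]
-1 [-25.745   6.898   1.254]
tcp grasp [ 0.457 -0.35   0.208] pre [ 0.457 -0.35   0.288]
```

Request:
play_rows([
  {"gripper":1,"ax":0.56,"ay":0.15,"az":-0.82},
  {"gripper":1,"ax":0.56,"ay":0.15,"az":-0.82},
  {"gripper":1,"ax":0.56,"ay":0.15,"az":-0.82},
  {"gripper":1,"ax":0.56,"ay":0.15,"az":-0.82},
  {"gripper":1,"ax":0.56,"ay":0.15,"az":-0.82},
  {"gripper":1,"ax":0.56,"ay":0.15,"az":-0.82},
  {"gripper":1},
])

```text
invalid input
```

```bash
cat > a.py <<'E'
from h import *
import sys
np.set_printoptions(suppress=True,precision=3)
p,Rc,s=cur(); Rt=Rtool(.065,np.radians(30))
g=np.array([.5367,-.3453,.070]); tcp=g-.159*Rt[:,0]
print(p,s["t"],s["q"],"turn",turn(Rt),"pre",shift(tcp+[0,0,.08]),"grasp",shift(tcp), "down",Rt.T@[0,0,-.08]/.025)
E
python3 a.py
```

```text
[ 0.278 -0.615  0.405] 1.0 [-0.858  0.359  0.012  0.    -1.224 -0.288] turn [ 3.356  0.899 -4.945] pre [  4.678 -10.892   6.687] grasp [  7.878 -10.892   6.688] down [2.771 1.6   0.   ]
```

Request:
play_rows([
  {"gripper":1,"tx":0,"ty":0,"tz":0,"ax":0.56,"ay":0.15,"az":-0.82},
  {"gripper":1,"tx":0,"ty":0,"tz":0,"ax":0.56,"ay":0.15,"az":-0.82},
  {"gripper":1,"tx":0,"ty":0,"tz":0,"ax":0.56,"ay":0.15,"az":-0.82},
  {"gripper":1,"tx":0,"ty":0,"tz":0,"ax":0.56,"ay":0.15,"az":-0.82},
  {"gripper":1,"tx":0,"ty":0,"tz":0,"ax":0.56,"ay":0.15,"az":-0.82},
  {"gripper":1,"tx":0,"ty":0,"tz":0,"ax":0.56,"ay":0.15,"az":-0.82},
  {"gripper":1,"tx":0,"ty":0,"tz":0,"ax":0,"ay":0,"az":0},
])

```text
t: 1.58
eef_pos: [0.2771, -0.6153, 0.4051]
ee_rot: [-1.571, 1.045, 0.06]
force: [-0.4, 0.3, -0.1]
width: 0.0874
```

```bash
python3 a.py
```

```text
[ 0.277 -0.615  0.405] 1.5833 [-1.031  0.324  0.107 -0.51  -1.146 -0.315] turn [-0.041 -0.025  0.021] pre [ 7.993 -4.417 10.145] grasp [10.761 -2.811 10.145] down [2.771 1.6   0.   ]
```

Request:
play_rows([
  {"gripper":1,"tx":0.72,"ty":-0.4,"tz":0.92,"ax":0,"ay":0,"az":0},
  {"gripper":1,"tx":0.72,"ty":-0.4,"tz":0.92,"ax":0,"ay":0,"az":0},
  {"gripper":1,"tx":0.72,"ty":-0.4,"tz":0.92,"ax":0,"ay":0,"az":0},
  {"gripper":1,"tx":0.72,"ty":-0.4,"tz":0.92,"ax":0,"ay":0,"az":0},
  {"gripper":1,"tx":0.72,"ty":-0.4,"tz":0.92,"ax":0,"ay":0,"az":0},
  {"gripper":1,"tx":0.72,"ty":-0.4,"tz":0.92,"ax":0,"ay":0,"az":0},
  {"gripper":1,"tx":0.72,"ty":-0.4,"tz":0.92,"ax":0,"ay":0,"az":0},
  {"gripper":1,"tx":0.72,"ty":-0.4,"tz":0.92,"ax":0,"ay":0,"az":0},
  {"gripper":1,"tx":0.72,"ty":-0.4,"tz":0.92,"ax":0,"ay":0,"az":0},
  {"gripper":1,"tx":0.72,"ty":-0.4,"tz":0.92,"ax":0,"ay":0,"az":0},
  {"gripper":1,"tx":0.72,"ty":-0.4,"tz":0.92,"ax":0,"ay":0,"az":0},
  {"gripper":1,"tx":0,"ty":0,"tz":0,"ax":0,"ay":0,"az":0},
  {"gripper":1,"tx":0,"ty":0,"tz":0,"ax":0,"ay":0,"az":0},
])

```text
t: 2.67
eef_pos: [0.4563, -0.3484, 0.287]
ee_rot: [-1.574, 1.053, 0.068]
force: [-0.5, -0.5, -0.0]
width: 0.0878
```

```bash
python3 a.py; python3 -c "
from station import *
from station import optics
import cv2
for n in ('side','top'): cv2.imwrite(f'pics/{n}1.png',optics.grab_frame(n)[:,:,::-1])"
```

```text
[ 0.456 -0.348  0.287] 2.6667 [-0.433  0.222 -0.36  -0.454 -0.573 -0.735] turn [ 0.053  0.016 -0.052] pre [-0.005 -0.044 -0.085] grasp [ 2.775  1.541 -0.081] down [2.771 1.6   0.   ]
```

View pics/side1.png

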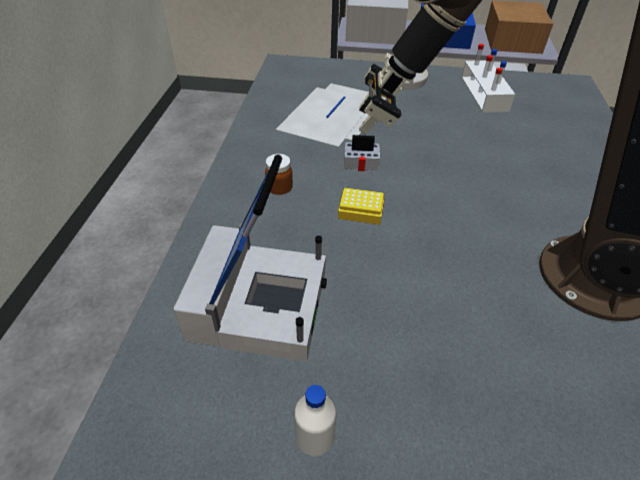

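View pics/top1.png

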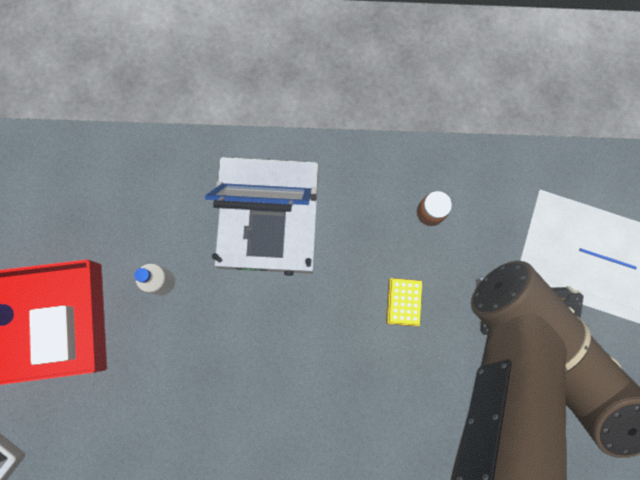

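The side view shows the gripper at about (380,105), above and behind the fin with the block untouched. Going down and gripping.

Request:
play_rows([
  {"gripper":1,"tx":0.55,"ty":0.31,"tz":-0.02,"ax":0.01,"ay":0,"az":-0.01},
  {"gripper":1,"tx":0.55,"ty":0.31,"tz":-0.02,"ax":0.01,"ay":0,"az":-0.01},
  {"gripper":1,"tx":0.55,"ty":0.31,"tz":-0.02,"ax":0.01,"ay":0,"az":-0.01},
  {"gripper":1,"tx":0.55,"ty":0.31,"tz":-0.02,"ax":0.01,"ay":0,"az":-0.01},
  {"gripper":1,"tx":0.55,"ty":0.31,"tz":0,"ax":0.01,"ay":0,"az":-0.01},
  {"gripper":1,"tx":0,"ty":0,"tz":0,"ax":0,"ay":0,"az":0},
  {"gripper":1,"tx":0,"ty":0,"tz":0,"ax":0,"ay":0,"az":0},
])

```text
t: 3.35
eef_pos: [0.4558, -0.3531, 0.2085]
ee_rot: [-1.566, 1.046, 0.063]
force: [-0.2, 0.5, -0.0]
width: 0.0876
```

```bash
python3 a.py; python3 -c "
from station import optics
import cv2
im=optics.grab_frame('side')
cv2.imwrite('pics/side2.png',cv2.resize(im[80:200,310:450],None,fx=5,fy=5,interpolation=2)[:,:,::-1])"
```

```text
[ 0.456 -0.353  0.209] 3.35 [-0.472  0.339 -0.373 -0.599 -0.47  -0.554] turn [-0.06  -0.01   0.012] pre [-2.707 -1.645  0.109] grasp [ 0.062 -0.042  0.102] down [2.771 1.6   0.   ]
```

View pics/side2.png

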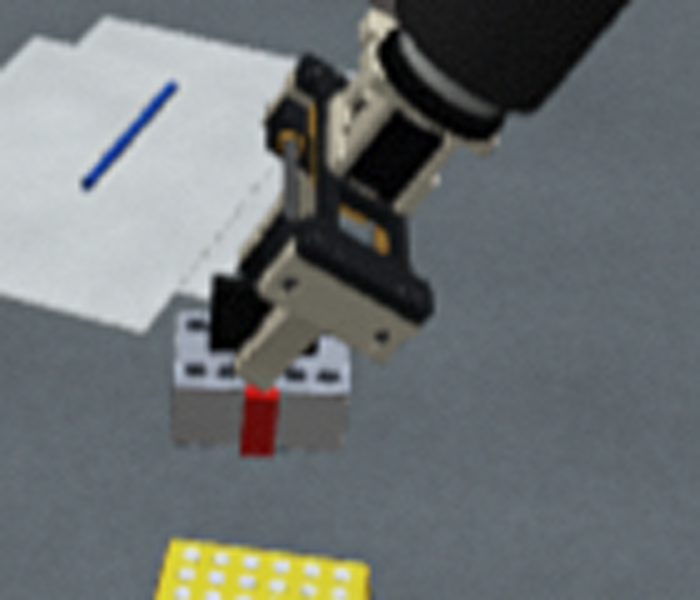

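The fingers straddle the fin, with the near fingertip at about (362,157) just above the red key. Closing.

Request:
play_rows([
  {"gripper":0.5,"tx":0.05,"ty":0,"tz":0.05,"ax":0,"ay":0,"az":0},
  {"gripper":0.3,"tx":0,"ty":0,"tz":0,"ax":0,"ay":0,"az":0},
  {"gripper":0.15,"tx":0,"ty":0,"tz":0,"ax":0,"ay":0,"az":0},
  {"gripper":0,"tx":0,"ty":0,"tz":0,"ax":0,"ay":0,"az":0},
  {"gripper":0,"tx":0,"ty":0,"tz":0,"ax":0,"ay":0,"az":0},
  {"gripper":0,"tx":0,"ty":0,"tz":0,"ax":0,"ay":0,"az":0},
  {"gripper":0,"tx":0,"ty":0,"tz":0,"ax":0,"ay":0,"az":0},
  {"gripper":0,"tx":0,"ty":0,"tz":0,"ax":0,"ay":0,"az":0},
  {"gripper":0,"tx":0,"ty":0,"tz":0,"ax":0,"ay":0,"az":0},
  {"gripper":0,"tx":0,"ty":0,"tz":0,"ax":0,"ay":0,"az":0},
  {"gripper":0,"tx":0,"ty":0,"tz":0,"ax":0,"ay":0,"az":0},
  {"gripper":0,"tx":0,"ty":0,"tz":0,"ax":0,"ay":0,"az":0},
], newtons=40)

```text
t: 4.4
eef_pos: [0.4568, -0.3505, 0.2075]
ee_rot: [-1.565, 1.045, 0.065]
force: [-1.7, 6.1, 4.6]
width: 0.0131
```

Request:
play_rows([
  {"gripper":0,"tx":-0.4,"ty":-0.23,"tz":0,"ax":0,"ay":0,"az":0},
  {"gripper":0,"tx":-0.86,"ty":-0.5,"tz":0,"ax":0,"ay":0,"az":0},
  {"gripper":0,"tx":-0.86,"ty":-0.5,"tz":0,"ax":0,"ay":0,"az":0},
  {"gripper":0,"tx":-0.86,"ty":-0.5,"tz":0,"ax":0,"ay":0,"az":0},
  {"gripper":0,"tx":-0.86,"ty":-0.5,"tz":0,"ax":0,"ay":0,"az":0},
  {"gripper":0,"tx":-0.86,"ty":-0.5,"tz":0,"ax":0,"ay":0,"az":0},
  {"gripper":0,"tx":-0.43,"ty":-0.25,"tz":0,"ax":0,"ay":0,"az":0},
  {"gripper":0,"tx":0,"ty":0,"tz":0,"ax":0,"ay":0,"az":0},
  {"gripper":0,"tx":0,"ty":0,"tz":0,"ax":0,"ay":0,"az":0},
])

```text
t: 5.15
eef_pos: [0.4564, -0.3505, 0.3549]
ee_rot: [-1.564, 1.045, 0.066]
force: [-0.2, 0.0, -5.6]
width: 0.0117
```

```bash
cat > b.py <<'E'
from h import *
np.set_printoptions(suppress=True,precision=3)
p,Rc,s=cur(); Rt=Rtool(-.0205,np.radians(30)); b=np.array([.665,.188,0]); Rb=R.from_euler("z",-.0205).as_matrix()
def tgt(x,y,z): # block origin in bath frame; 
    return b+Rb@[x,y,z]+[0,0,.07]-.159*Rt[:,0]
print(p,s["t"],np.round(s["q"],2),"f",s["force"],s["width"],"turn",turn(Rt))
print("block in bath", Rb.T@(p+.159*Rc[:,0]-b)-[0,0,.07])
for w in((-.07,0,.15),(-.02,0,.08),(0,0,.08),(0,0,.031)): print(w,shift(tgt(*w)))
E
python3 b.py
python3 -c "
from station import optics
import cv2
im=optics.grab_frame('side')
cv2.imwrite('pics/side3.png',cv2.resize(im[40:200,280:460],None,fx=4,fy=4,interpolation=2)[:,:,::-1])"
```

```text
[ 0.456 -0.351  0.355] 5.15 [-0.43  0.14 -0.31 -0.38 -0.69 -0.84] f [-0.173  0.04  -5.559] 0.011696762258796794 turn [0.651 0.413 0.018]
block in bath [-0.118 -0.536  0.147]
(-0.07, 0, 0.15) [ 1.804 -3.189 21.483]
(-0.02, 0, 0.08) [ 5.225 -3.508 21.313]
(0, 0, 0.08) [ 5.625 -4.198 21.248]
(0, 0, 0.031) [ 7.321 -3.215 21.242]
```

View pics/side3.png

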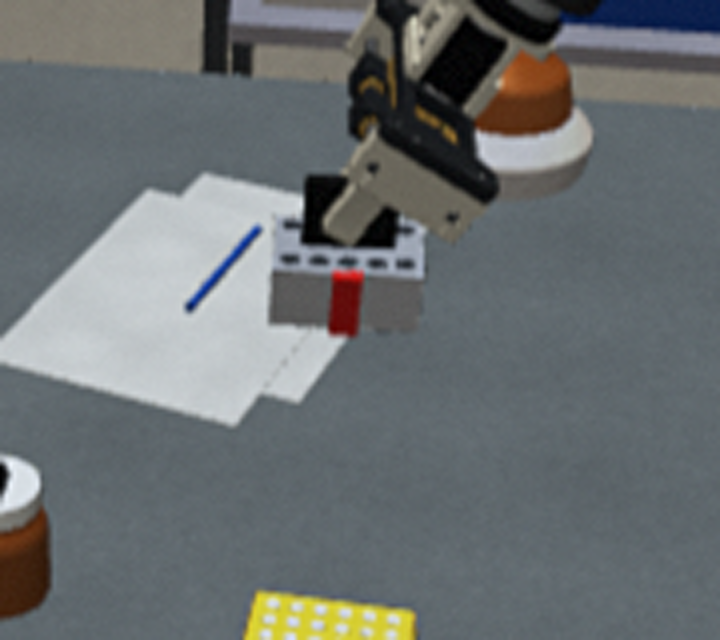

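```bash
cat >> b.py <<'E'
print("in final frame:")
for w in((-.07,0,.15),(0,0,.031)): print(w,Rt.T@(tgt(*w)-p)/.025)
E
python3 b.py | tail -3
```

```text
in final frame:
(-0.07, 0, 0.15) [ 0.832 -1.746 21.705]
(0, 0, 0.031) [ 6.354 -1.791 21.705]
```

Request:
play_rows([
  {"gripper":0,"tx":0,"ty":0,"tz":0,"ax":0.33,"ay":0.2,"az":0},
  {"gripper":0,"tx":0,"ty":0,"tz":0,"ax":0.33,"ay":0.2,"az":0},
  {"gripper":0,"tx":0.04,"ty":-0.08,"tz":0.5,"ax":0,"ay":0,"az":0},
  {"gripper":0,"tx":0.04,"ty":-0.08,"tz":0.95,"ax":0,"ay":0,"az":0},
  {"gripper":0,"tx":0.04,"ty":-0.08,"tz":0.95,"ax":0,"ay":0,"az":0},
  {"gripper":0,"tx":0.04,"ty":-0.08,"tz":0.95,"ax":0,"ay":0,"az":0},
  {"gripper":0,"tx":0.04,"ty":-0.08,"tz":0.95,"ax":0,"ay":0,"az":0},
  {"gripper":0,"tx":0.04,"ty":-0.08,"tz":0.95,"ax":0,"ay":0,"az":0},
  {"gripper":0,"tx":0.04,"ty":-0.08,"tz":0.95,"ax":0,"ay":0,"az":0},
  {"gripper":0,"tx":0.04,"ty":-0.08,"tz":0.95,"ax":0,"ay":0,"az":0},
  {"gripper":0,"tx":0.04,"ty":-0.08,"tz":0.95,"ax":0,"ay":0,"az":0},
  {"gripper":0,"tx":0.04,"ty":-0.08,"tz":0.95,"ax":0,"ay":0,"az":0},
  {"gripper":0,"tx":0.04,"ty":-0.08,"tz":0.95,"ax":0,"ay":0,"az":0},
  {"gripper":0,"tx":0.04,"ty":-0.08,"tz":0.95,"ax":0,"ay":0,"az":0},
  {"gripper":0,"tx":0.04,"ty":-0.08,"tz":0.95,"ax":0,"ay":0,"az":0},
  {"gripper":0,"tx":0.04,"ty":-0.08,"tz":0.95,"ax":0,"ay":0,"az":0},
  {"gripper":0,"tx":0.04,"ty":-0.08,"tz":0.95,"ax":0,"ay":0,"az":0},
  {"gripper":0,"tx":0.04,"ty":-0.08,"tz":0.95,"ax":0,"ay":0,"az":0},
  {"gripper":0,"tx":0.04,"ty":-0.08,"tz":0.5,"ax":0,"ay":0,"az":0},
  {"gripper":0,"tx":0,"ty":0,"tz":0,"ax":0,"ay":0,"az":0},
])

```text
t: 6.87
eef_pos: [0.5027, 0.0311, 0.3563]
ee_rot: [-1.571, 1.048, -0.018]
force: [-0.5, 0.1, -4.3]
width: 0.0116
```

```bash
python3 b.py
```

```text
[0.503 0.031 0.356] 6.8667 [ 0.41 -0.03 -0.92  0.81 -0.29 -2.74] f [-0.525  0.139 -4.349] 0.011572598438803983 turn [ 0.023  0.012 -0.01 ]
block in bath [-0.08  -0.16   0.149]
(-0.07, 0, 0.15) [ 0.151 -0.374  6.406]
(-0.02, 0, 0.08) [ 3.575 -0.71   6.401]
(0, 0, 0.08) [ 3.975 -1.403  6.398]
(0, 0, 0.031) [ 5.673 -0.425  6.399]
in final frame:
(-0.07, 0, 0.15) [ 0.143 -0.358  6.407]
(0, 0, 0.031) [ 5.666 -0.403  6.407]
```

```bash
cat > fk.py <<'E'
import numpy as np
from scipy.optimize import least_squares
from scipy.spatial.transform import Rotation as R
from station import telemetry
s=telemetry.get_state()
S=[([-0.858,0.359,0.012,0,-1.224,-0.288],[.278,-.615,.405],[0.094,1.569,2.089]),
([-1.031,0.324,0.107,-0.51,-1.146,-0.315],[.2771,-.6153,.4051],[-1.571,1.045,.06]),
([-0.433,0.222,-0.36,-0.454,-0.573,-0.735],[.4563,-.3484,.287],[-1.574,1.053,.068]),
([-0.472,0.339,-0.373,-0.599,-0.47,-0.554],[.4558,-.3531,.2085],[-1.566,1.046,.063]),
([-0.43,0.14,-0.31,-0.38,-0.69,-0.84],[.4564,-.3505,.3549],[-1.564,1.045,.066]),
([.41,-.03,-.92,.81,-.29,-2.74],[.5027,.0311,.3563],[-1.571,1.048,-.018]),
(s["q"],s["eef_pos"],s["ee_rot"])]
def fk(q,v,full=False):
    a1,b,d1,L2,a3,L3,b5,d6,z6=v
    E=lambda ax,a:R.from_euler(ax,a)
    R1=E("z",q[0]);R2=R1*E("y",q[1]);R3=R2*E("y",-q[2]);R4=R3*E("x",q[3]);R5=R4*E("y",-q[4]);R6=R5*E("x",q[5])
    p=R1.apply([a1,b,d1])+R2.apply([0,0,L2])+R3.apply([L3,0,a3])+R4.apply([0,b5,0])+R5.apply([d6,0,z6])
    return p,R6
if __name__=="__main__":
    # sign search on orientation
    import itertools
    np.set_printoptions(suppress=True,precision=3)
    best=[]
    for sg in itertools.product((1,-1),repeat=3):
      for off in (0,np.pi/2,np.pi,-np.pi/2):
        e=0
        for q,p,o in S:
            q=np.array(q,float)
            Rm=R.from_euler("z",q[0])*R.from_euler("y",q[1])*R.from_euler("y",sg[2]*-q[2])*R.from_euler("x",sg[0]*q[3])*R.from_euler("y",-q[4])*R.from_euler("x",sg[1]*q[5]+off)
            e+=(Rm.inv()*R.from_euler("xyz",o)).magnitude()
        best.append((e/len(S),sg,off))
    best.sort(); print(best[:3])
    sg,off=best[0][1:]
    def f(v):
        r=[]
        for q,p,o in S:
            q=np.array(q,float)*[1,1,sg[2],sg[0],1,sg[1]]
            r+=list(fk(q,v)[0]-p)
        return np.array(r+list(.003*(v-v0)))
    v0=np.array([0,-.1,.4,.4,0,.4,0,.1,0.])
    r=least_squares(f,v0); print(r.x,np.abs(r.fun[:21]).reshape(-1,3))
E
python3 fk.py
```

```text
[(0.0022431972359708108, (-1, -1, 1), 3.141592653589793), (0.855264906183278, (-1, -1, -1), 3.141592653589793), (1.01036384551361, (-1, 1, 1), 3.141592653589793)]
[ 0.002  0.001  0.209  0.596 -0.003  0.464 -0.192  0.201  0.001] [[0.001 0.    0.   ]
 [0.001 0.    0.   ]
 [0.001 0.    0.   ]
 [0.    0.001 0.001]
 [0.002 0.001 0.001]
 [0.    0.001 0.002]
 [0.001 0.001 0.001]]
```

```bash
cat > ik.py <<'E'
from fk import fk
from h import *
V=np.array([0,0,.209,.596,0,.464,-.192,.201,0])
LO=np.array([-3.07,-1.43,-1.02,-3.03,-3.05,-3.03]);HI=np.array([3.07,2.12,1.25,1.67,0,3.03])
def FK(q):
    q=np.array(q)*[1,1,1,-1,1,-1]; q=q+[0,0,0,0,0,np.pi]; p,Rm=fk(q,V); return p,Rm
def IK(p,Rt,q0):
    def f(q):
        pp,Rm=FK(q); return np.r_[(pp-p)*5,(Rm.inv()*R.from_matrix(Rt)).as_rotvec(),1e-5*(q-q0)]
    r=least_squares(f,np.clip(q0,LO+1e-4,HI-1e-4),bounds=(LO,HI)); return r.x,np.abs(r.fun[:6]).max()
E
cat > path.py <<'E'
from ik import *
np.set_printoptions(suppress=True,precision=2)
yb=-.0205; b=np.array([.665,.188,0]); Rb=R.from_euler("z",yb).as_matrix()
q00=cur()[2]["q"]
for tilt in(30,25,20,15,35,40,45):
    Rt=Rtool(yb,np.radians(tilt)); q=q00; print("tilt",tilt)
    for w in((-.08,-.16,.15),(-.08,-.11,.15),(-.08,-.05,.15),(-.07,0,.15),(-.02,0,.08),(0,0,.08),(0,0,.055),(0,0,.03)):
        t=b+Rb@w+[0,0,.07]-.159*Rt[:,0]
        q,e=IK(t,Rt,q); print(w,q,round(e,4))
E
python3 path.py
```

```text
tilt 30
(-0.08, -0.16, 0.15) [ 0.41 -0.03 -0.93  0.84 -0.28 -2.77] 0.0
(-0.08, -0.11, 0.15) [ 0.49 -0.02 -0.93  0.92 -0.31 -2.92] 0.0
(-0.08, -0.05, 0.15) [ 0.61  0.01 -0.9   0.93 -0.37 -3.03] 0.0061
(-0.07, 0, 0.15) [ 0.71  0.06 -0.82  0.85 -0.43 -3.03] 0.0237
(-0.02, 0, 0.08) [ 0.6   0.22 -0.8   0.93 -0.3  -3.03] 0.0885
(0, 0, 0.08) [ 0.57  0.25 -0.77  0.95 -0.29 -3.03] 0.079
(0, 0, 0.055) [ 0.56  0.28 -0.78  0.95 -0.26 -3.03] 0.1108
(0, 0, 0.03) [ 0.56  0.32 -0.78  0.95 -0.24 -3.03] 0.1426
tilt 25
(-0.08, -0.16, 0.15) [ 0.48  0.   -0.77  0.48 -0.46 -2.47] 0.0
(-0.08, -0.11, 0.15) [ 0.57  0.01 -0.77  0.54 -0.48 -2.61] 0.0
(-0.08, -0.05, 0.15) [ 0.68  0.04 -0.76  0.6  -0.5  -2.76] 0.0
(-0.07, 0, 0.15) [ 0.74  0.09 -0.71  0.62 -0.53 -2.83] 0.0
(-0.02, 0, 0.08) [ 0.6   0.24 -0.77  0.91 -0.32 -3.02] 0.0
(0, 0, 0.08) [ 0.59  0.27 -0.72  0.86 -0.32 -2.97] 0.0
(0, 0, 0.055) [ 0.56  0.3  -0.75  0.94 -0.28 -3.03] 0.0194
(0, 0, 0.03) [ 0.55  0.33 -0.76  0.94 -0.25 -3.03] 0.0503
tilt 20
(-0.08, -0.16, 0.15) [ 0.48  0.04 -0.63  0.29 -0.61 -2.29] 0.0
(-0.08, -0.11, 0.15) [ 0.58  0.05 -0.64  0.3
[... 1659 characters left out ...]
6 -0.27 -3.03] 0.2709
(0, 0, 0.08) [ 0.57  0.23 -0.81  0.98 -0.26 -3.03] 0.2626
(0, 0, 0.055) [ 0.57  0.26 -0.82  0.97 -0.24 -3.03] 0.2965
(0, 0, 0.03) [ 0.56  0.3  -0.82  0.96 -0.21 -3.03] 0.3303
tilt 45
(-0.08, -0.16, 0.15) [ 0.34 -0.08 -1.02  1.01 -0.17 -2.88] 0.2318
(-0.08, -0.11, 0.15) [ 0.43 -0.06 -1.02  1.11 -0.23 -3.03] 0.2387
(-0.08, -0.05, 0.15) [ 0.59 -0.04 -0.98  1.01 -0.3  -3.03] 0.2603
(-0.07, 0, 0.15) [ 0.7   0.02 -0.91  0.93 -0.36 -3.03] 0.279
(-0.02, 0, 0.08) [ 0.6   0.19 -0.86  0.97 -0.25 -3.03] 0.3637
(0, 0, 0.08) [ 0.57  0.22 -0.83  0.99 -0.25 -3.03] 0.3559
(0, 0, 0.055) [ 0.57  0.26 -0.84  0.98 -0.22 -3.03] 0.3908
(0, 0, 0.03) [ 0.57  0.3  -0.84  0.97 -0.2  -3.03] 0.4255
```

```bash
cat > path2.py <<'E'
from ik import *
np.set_printoptions(suppress=True,precision=2)
yb=-.0205; b=np.array([.665,.188,0]); Rb=R.from_euler("z",yb).as_matrix()
q00=np.array(cur()[2]["q"])
t30=np.radians(30)
q=q00
Rt=Rtool(yb,t30,1)
for w in((.5,-.02,.15),(.5,-.02,.0),(.45,0,.15),(.45,0,0)):
    t=np.array(w)+[0,0,.07]-.159*Rt[:,0]; q,e=IK(t,Rt,q); print("place",w,q,round(e,4))
for tilt in(30,):
  Rt=Rtool(yb,np.radians(tilt),-1); q=np.array([.3,.2,-.5,-.3,-.7,.3])
  for w in((.5,-.02,.2),(.5,-.02,.15),(.5,-.02,0),(.5,-.02,.15)):
    t=np.array(w)+[0,0,.07]-.159*Rt[:,0]; q,e=IK(t,Rt,q); print(w,q,round(e,4))
  for w in((-.08,-.16,.15),(-.08,-.05,.15),(-.07,0,.15),(-.02,0,.08),(0,0,.08),(0,0,.055),(0,0,.03)):
    t=b+Rb@w+[0,0,.07]-.159*Rt[:,0]; q,e=IK(t,Rt,q); print(w,q,round(e,4))
E
python3 path2.py; python3 - <<'E'
from h import *
from station import finder
# tipbox/jar/bottle rough positions from top0 pixels
for n,(u,v),z in(("tip",(405,302),.044),("jar",(438,205),.085),("bottle",(143,275),.15)):
    c=C["top"];T=c["T"];d=T[:3,:3]@[(u-c["cx"])/c["fx"],(v-c["cy"])/c["fy"],1]; print(n,T[:3,3]+d*(z-T[2,3])/d[2])
E
```

```text
place (0.5, -0.02, 0.15) [ 0.43 -0.2  -1.02  0.66 -0.35 -2.61] 0.0112
place (0.5, -0.02, 0.0) [ 0.4   0.14 -0.92 -0.15 -0.   -1.78] 0.1996
place (0.45, 0, 0.15) [ 0.62 -0.31 -1.02  0.51 -0.52 -2.6 ] 0.0658
place (0.45, 0, 0) [-0.43  0.09 -0.91 -2.61 -0.04  1.39] 0.2104
(0.5, -0.02, 0.2) [ 0.5  -0.26 -0.91  0.52 -0.52  0.65] 0.0
(0.5, -0.02, 0.15) [ 0.43 -0.2  -1.02  0.66 -0.35  0.54] 0.0112
(0.5, -0.02, 0) [ 0.4   0.14 -0.92 -0.15 -0.    1.36] 0.1996
(0.5, -0.02, 0.15) [ 0.43 -0.2  -1.02  0.66 -0.35  0.54] 0.0112
(-0.08, -0.16, 0.15) [ 0.41 -0.03 -0.93  0.84 -0.28  0.38] 0.0
(-0.08, -0.05, 0.15) [ 0.6   0.01 -0.91  0.96 -0.36  0.09] 0.0
(-0.07, 0, 0.15) [ 0.68  0.06 -0.85  0.96 -0.4   0.02] 0.0
(-0.02, 0, 0.08) [ 0.35  0.21 -0.89  1.67 -0.19 -0.43] 0.0074
(0, 0, 0.08) [ 0.34  0.24 -0.86  1.67 -0.18 -0.42] 0.0036
(0, 0, 0.055) [ 0.34  0.27 -0.86  1.67 -0.18 -0.43] 0.037
(0, 0, 0.03) [ 0.34  0.31 -0.86  1.67 -0.19 -0.43] 0.0699
tip [ 0.52198094 -0.13220029  0.044     ]
jar [ 0.74064083 -0.20051036  0.085     ]
bottle [0.55589111 0.42776969 0.15      ]
```

```bash
cat > srch.py <<'E'
from ik import *
np.set_printoptions(suppress=True,precision=2)
yb=-.0205; b=np.array([.665,.188,0]); Rb=R.from_euler("z",yb).as_matrix()
rng=np.random.default_rng(0)
def sols(p,Rt,n=40):
    out=[]
    for i in range(n):
        q0=rng.uniform(np.maximum(LO,[-1.2,-.5,-1,-3,-2,-3]),np.minimum(HI,[1.6,1,1,1.6,0,3]))
        q,e=IK(p,Rt,q0)
        if e<2e-3 and not any(np.abs(q-o).max()<.05 for o in out): out.append(q)
    return out
for tilt in(30,25,22,20,17):
  for fl in(1,-1):
    Rt=Rtool(yb,np.radians(tilt),fl)
    for nm,w in(("hover",(-.05,0,.12)),("home",(0,0,.03))):
      t=b+Rb@w+[0,0,.07]-.159*Rt[:,0]
      for q in sols(t,Rt): print(tilt,fl,nm,q)
E
python3 srch.py
```

```text
30 1 hover [ 0.56  0.12 -0.89  1.21 -0.3   3.  ]
30 -1 hover [ 0.56  0.12 -0.89  1.21 -0.3  -0.14]
25 1 hover [ 0.69  0.15 -0.74  0.71 -0.44 -2.89]
25 1 home [ 0.36  0.32 -0.84  1.56 -0.16  2.8 ]
25 -1 hover [ 0.69  0.15 -0.74  0.71 -0.44  0.25]
25 -1 home [ 0.36  0.32 -0.84  1.56 -0.16 -0.34]
22 1 hover [ 0.71  0.17 -0.64  0.52 -0.52 -2.73]
22 1 home [ 0.56  0.34 -0.74  0.9  -0.27 -3.  ]
22 -1 hover [ 0.71  0.17 -0.64  0.52 -0.52  0.42]
22 -1 home [ 0.56  0.34 -0.74  0.9  -0.27  0.15]
20 1 hover [ 0.71  0.19 -0.59  0.43 -0.58 -2.64]
20 1 home [ 0.61  0.36 -0.65  0.64 -0.35 -2.78]
20 -1 hover [ 0.71  0.19 -0.59  0.43 -0.58  0.5 ]
20 -1 home [ 0.61  0.36 -0.65  0.64 -0.35  0.36]
17 1 hover [ 0.7   0.21 -0.51  0.32 -0.66 -2.53]
17 1 home [ 0.63  0.38 -0.53  0.41 -0.46 -2.58]
17 -1 hover [ 0.7   0.21 -0.51  0.32 -0.66  0.61]
17 -1 home [ 0.63  0.38 -0.53  0.41 -0.46  0.57]
```

The arm model fits to about 1 mm. It shows that the 30° lean can't reach the pocket because of the q6/q4 limits, but about 20° can, and that still clears the bar by about 19 mm. I'll put the block back in its free spot and regrasp it at 20°.

Request:
play_rows([
  {"gripper":0,"tx":0,"ty":0.06,"tz":-0.5,"ax":0,"ay":0,"az":0},
  {"gripper":0,"tx":-0.04,"ty":0.08,"tz":-0.95,"ax":0,"ay":0,"az":0},
  {"gripper":0,"tx":-0.04,"ty":0.08,"tz":-0.95,"ax":0,"ay":0,"az":0},
  {"gripper":0,"tx":-0.04,"ty":0.08,"tz":-0.95,"ax":0,"ay":0,"az":0},
  {"gripper":0,"tx":-0.04,"ty":0.08,"tz":-0.95,"ax":0,"ay":0,"az":0},
  {"gripper":0,"tx":-0.04,"ty":0.08,"tz":-0.95,"ax":0,"ay":0,"az":0},
  {"gripper":0,"tx":-0.04,"ty":0.08,"tz":-0.95,"ax":0,"ay":0,"az":0},
  {"gripper":0,"tx":-0.04,"ty":0.08,"tz":-0.95,"ax":0,"ay":0,"az":0},
  {"gripper":0,"tx":-0.04,"ty":0.08,"tz":-0.95,"ax":0,"ay":0,"az":0},
  {"gripper":0,"tx":-0.04,"ty":0.08,"tz":-0.95,"ax":0,"ay":0,"az":0},
  {"gripper":0,"tx":-0.04,"ty":0.08,"tz":-0.95,"ax":0,"ay":0,"az":0},
  {"gripper":0,"tx":-0.04,"ty":0.08,"tz":-0.95,"ax":0,"ay":0,"az":0},
  {"gripper":0,"tx":-0.04,"ty":0.08,"tz":-0.95,"ax":0,"ay":0,"az":0},
  {"gripper":0,"tx":-0.04,"ty":0.08,"tz":-0.95,"ax":0,"ay":0,"az":0},
  {"gripper":0,"tx":-0.04,"ty":0.08,"tz":-0.95,"ax":0,"ay":0,"az":0},
  {"gripper":0,"tx":-0.04,"ty":0.08,"tz":-0.95,"ax":0,"ay":0,"az":0},
  {"gripper":0,"tx":0,"ty":0,"tz":-0.5,"ax":0,"ay":0,"az":0},
  {"gripper":0,"tx":0,"ty":0,"tz":0,"ax":0,"ay":0,"az":0},
])

```text
t: 8.37
eef_pos: [0.4594, -0.3535, 0.3529]
ee_rot: [-1.566, 1.048, -0.02]
force: [0.3, -0.4, -5.0]
width: 0.0121
```

```bash
cat > c.py <<'E'
from ik import *
np.set_printoptions(suppress=True,precision=3)
p,Rc,s=cur(); g=p+.159*Rc[:,0]
print(s["t"],"p",p,"grasp",g,"q",np.round(s["q"],2),"f",np.round(s["force"],1),s["width"])
print("tooldir tilt",np.degrees(np.arccos(-Rc[2,0])),"yaw",np.arctan2(Rc[1,0],Rc[0,0]))
E
python3 c.py
cat > srch2.py <<'E'
from ik import *
np.set_printoptions(suppress=True,precision=2)
yb=-.0205; b=np.array([.665,.188,0]); Rb=R.from_euler("z",yb).as_matrix()
import sys
Rt=Rtool(yb,np.radians(float(sys.argv[1])),int(sys.argv[2])); q=np.array(cur()[2]["q"])
if int(sys.argv[2])<0: q[5]+=3.1
k=np.array([.537,-.345,0])
for w in((0,0,0),(0,0,.15)):
    q,e=IK(k+w+[0,0,.07]-.159*Rt[:,0],Rt,q); print(w,q,round(e,4))
for w in((-.09,-.4,.15),(-.09,-.3,.15),(-.09,-.2,.15),(-.08,-.1,.15),(-.08,0,.15),(-.06,0,.08),(0,0,.067),(0,0,.03)):
    q,e=IK(b+Rb@w+[0,0,.07]-.159*Rt[:,0],Rt,q); print(w,q,round(e,4))
E
for a in "20 1" "22 -1" "22 1"; do echo $a; python3 srch2.py $a; done
```

```text
8.3667 p [ 0.459 -0.353  0.353] grasp [ 0.539 -0.355  0.215] q [-0.4   0.14 -0.34 -0.33 -0.63 -0.97] f [ 0.3 -0.4 -5. ] 0.012092673364964121
tooldir tilt 29.966058951231233 yaw -0.01982703468515941
20 1
(0, 0, 0) [-0.34  0.35 -0.43 -0.24 -0.47 -1.06] 0.0
(0, 0, 0.15) [-0.33  0.17 -0.3  -0.15 -0.77 -1.17] 0.0
(-0.09, -0.4, 0.15) [-0.03  0.09 -0.46 -0.01 -0.67 -1.55] 0.0
(-0.09, -0.3, 0.15) [ 0.19  0.04 -0.57  0.12 -0.62 -1.87] 0.0
(-0.09, -0.2, 0.15) [ 0.41  0.02 -0.64  0.25 -0.61 -2.19] 0.0
(-0.08, -0.1, 0.15) [ 0.59  0.06 -0.63  0.35 -0.62 -2.44] 0.0
(-0.08, 0, 0.15) [ 0.75  0.11 -0.59  0.41 -0.65 -2.64] 0.0
(-0.06, 0, 0.08) [ 0.7   0.21 -0.69  0.53 -0.46 -2.75] 0.0
(0, 0, 0.067) [ 0.64  0.31 -0.57  0.49 -0.46 -2.65] 0.0
(0, 0, 0.03) [ 0.61  0.36 -0.65  0.64 -0.35 -2.78] 0.0
22 -1
(0, 0, 0) [-0.35  0.35 -0.43 -0.29 -0.44  2.14] 0.0
(0, 0, 0.15) [-0.34  0.16 -0.32 -0.18 -0.73  2.  ] 0.0
(-0.09, -0.4, 0.15) [-0.04  0.08 -0.48 -0.01 -0.62  1.59] 0.0
(-0.09, -0.3, 0.15) [ 0.2   0.02 -0.61  0.15 -0.57  1.24] 0.0
(-0.09, -0.2, 0.15) [ 0.42  0.   -0.69  0.31 -0.55  0.9 ] 0.0
(-0.08, -0.1, 
[... 165 characters left out ...]

(0, 0, 0.067) [ 0.62  0.3  -0.64  0.64 -0.39  0.36] 0.0
(0, 0, 0.03) [ 0.56  0.34 -0.74  0.9  -0.27  0.15] 0.0
22 1
(0, 0, 0) [-0.35  0.35 -0.43 -0.29 -0.44 -1.  ] 0.0
(0, 0, 0.15) [-0.34  0.16 -0.32 -0.18 -0.73 -1.14] 0.0
(-0.09, -0.4, 0.15) [-0.04  0.08 -0.48 -0.01 -0.62 -1.55] 0.0
(-0.09, -0.3, 0.15) [ 0.2   0.02 -0.61  0.15 -0.57 -1.9 ] 0.0
(-0.09, -0.2, 0.15) [ 0.42  0.   -0.69  0.31 -0.55 -2.24] 0.0
(-0.08, -0.1, 0.15) [ 0.6   0.04 -0.69  0.42 -0.56 -2.51] 0.0
(-0.08, 0, 0.15) [ 0.76  0.1  -0.65  0.48 -0.6  -2.72] 0.0
(-0.06, 0, 0.08) [ 0.69  0.2  -0.75  0.68 -0.4  -2.88] 0.0
(0, 0, 0.067) [ 0.62  0.3  -0.64  0.64 -0.39 -2.78] 0.0
(0, 0, 0.03) [ 0.56  0.34 -0.74  0.9  -0.27 -3.  ] 0.0
```

Request:
play_rows([
  {"gripper":0,"tx":0.43,"ty":0.25,"tz":0,"ax":0,"ay":0,"az":0},
  {"gripper":0,"tx":0.86,"ty":0.5,"tz":0,"ax":0,"ay":0,"az":0},
  {"gripper":0,"tx":0.86,"ty":0.5,"tz":0,"ax":0,"ay":0,"az":0},
  {"gripper":0,"tx":0.86,"ty":0.5,"tz":0,"ax":0,"ay":0,"az":0},
  {"gripper":0,"tx":0.86,"ty":0.5,"tz":0,"ax":0,"ay":0,"az":0},
  {"gripper":0,"tx":0.43,"ty":0.25,"tz":0,"ax":0,"ay":0,"az":0},
  {"gripper":0,"tx":0.26,"ty":0.15,"tz":0,"ax":0,"ay":0,"az":0},
  {"gripper":0,"tx":0.17,"ty":0.1,"tz":0,"ax":0,"ay":0,"az":0},
  {"gripper":0,"tx":0,"ty":0,"tz":0,"ax":0,"ay":0,"az":0},
  {"gripper":0,"tx":0,"ty":0,"tz":0,"ax":0,"ay":0,"az":0},
])

```text
t: 9.2
eef_pos: [0.4602, -0.3509, 0.2189]
ee_rot: [-1.57, 1.044, -0.02]
force: [0.3, -0.1, -5.2]
width: 0.0119
```

Request:
play_rows([
  {"gripper":0,"tx":0.17,"ty":0.1,"tz":0,"ax":0,"ay":0,"az":0},
  {"gripper":0,"tx":0.1,"ty":0.06,"tz":0,"ax":0,"ay":0,"az":0},
  {"gripper":0,"tx":0.07,"ty":0.04,"tz":0,"ax":0,"ay":0,"az":0},
  {"gripper":0,"tx":0.03,"ty":0.02,"tz":0,"ax":0,"ay":0,"az":0},
  {"gripper":0,"tx":0,"ty":0,"tz":0,"ax":0,"ay":0,"az":0},
  {"gripper":0,"tx":0,"ty":0,"tz":0,"ax":0,"ay":0,"az":0},
])

```text
t: 9.7
eef_pos: [0.4598, -0.351, 0.208]
ee_rot: [-1.57, 1.045, -0.02]
force: [0.2, 0.2, -4.9]
width: 0.0115
```

Request:
play_rows([
  {"gripper":0,"tx":0.03,"ty":0.02,"tz":0,"ax":0,"ay":0,"az":0},
  {"gripper":0,"tx":0,"ty":0,"tz":0,"ax":0,"ay":0,"az":0},
  {"gripper":0,"tx":0.03,"ty":0.02,"tz":0,"ax":0,"ay":0,"az":0},
  {"gripper":0,"tx":0,"ty":0,"tz":0,"ax":0,"ay":0,"az":0},
])

```text
t: 10.03
eef_pos: [0.4599, -0.351, 0.207]
ee_rot: [-1.571, 1.043, -0.02]
force: [-2.4, 2.0, 3.1]
width: 0.0118
```

Request:
play_rows([
  {"gripper":0.3,"tx":0,"ty":0,"tz":0,"ax":0,"ay":0,"az":0},
  {"gripper":0.6,"tx":0,"ty":0,"tz":0,"ax":0,"ay":0,"az":0},
  {"gripper":0.6,"tx":0,"ty":0,"tz":0,"ax":0,"ay":0,"az":0},
  {"gripper":0.6,"tx":0,"ty":0,"tz":0,"ax":0,"ay":0,"az":0},
  {"gripper":0.6,"tx":0,"ty":-0.28,"tz":0,"ax":0,"ay":0,"az":0.41},
  {"gripper":0.6,"tx":0,"ty":-0.28,"tz":0,"ax":0,"ay":0,"az":0.41},
  {"gripper":0.6,"tx":0,"ty":-0.28,"tz":0,"ax":0,"ay":0,"az":0.41},
  {"gripper":0.6,"tx":0,"ty":-0.28,"tz":0,"ax":0,"ay":0,"az":0.41},
  {"gripper":0.6,"tx":0,"ty":0,"tz":0,"ax":0,"ay":0,"az":0},
  {"gripper":0.6,"tx":0,"ty":0,"tz":0,"ax":0,"ay":0,"az":0},
])

```text
t: 10.87
eef_pos: [0.4851, -0.3511, 0.2183]
ee_rot: [-1.569, 1.215, -0.018]
force: [-0.3, 0.5, 0.3]
width: 0.0525
```

```bash
python3 c.py;  python3 -c "
from station import optics
import cv2
im=optics.grab_frame('side')
cv2.imwrite('pics/side4.png',cv2.resize(im[80:200,310:450],None,fx=5,fy=5,interpolation=2)[:,:,::-1])"
```

```text
10.8667 p [ 0.485 -0.351  0.218] grasp [ 0.54  -0.352  0.069] q [-0.35  0.36 -0.41 -0.25 -0.48 -1.04] f [-0.3  0.5  0.3] 0.05248705240273203
tooldir tilt 20.366887723359312 yaw -0.017734783527078836
```

View pics/side4.png

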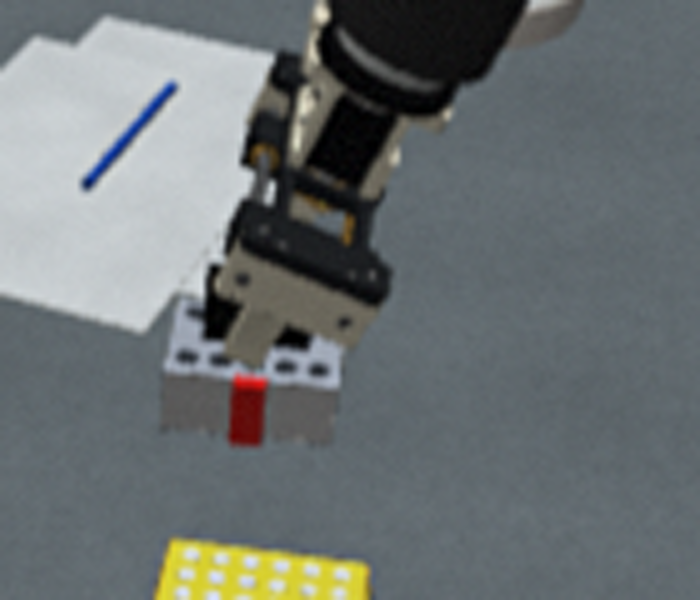

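The block stands upright on the bench and the fingers straddle the fin at 20°. Gripping and lifting about 130 mm.

Request:
play_rows([
  {"gripper":0.3,"tx":0,"ty":0,"tz":0,"ax":0,"ay":0,"az":0},
  {"gripper":0.15,"tx":0,"ty":0,"tz":0,"ax":0,"ay":0,"az":0},
  {"gripper":0,"tx":0,"ty":0,"tz":0,"ax":0,"ay":0,"az":0},
  {"gripper":0,"tx":0,"ty":0,"tz":0,"ax":0,"ay":0,"az":0},
  {"gripper":0,"tx":0,"ty":0,"tz":0,"ax":0,"ay":0,"az":0},
  {"gripper":0,"tx":0,"ty":0,"tz":0,"ax":0,"ay":0,"az":0},
  {"gripper":0,"tx":0,"ty":0,"tz":0,"ax":0,"ay":0,"az":0},
  {"gripper":0,"tx":0,"ty":0,"tz":0,"ax":0,"ay":0,"az":0},
  {"gripper":0,"tx":-0.3,"ty":-0.11,"tz":0,"ax":0,"ay":0,"az":0},
  {"gripper":0,"tx":-0.94,"ty":-0.35,"tz":0,"ax":0,"ay":0,"az":0},
  {"gripper":0,"tx":-0.94,"ty":-0.35,"tz":0,"ax":0,"ay":0,"az":0},
  {"gripper":0,"tx":-0.94,"ty":-0.35,"tz":0,"ax":0,"ay":0,"az":0},
  {"gripper":0,"tx":-0.94,"ty":-0.35,"tz":0,"ax":0,"ay":0,"az":0},
  {"gripper":0,"tx":-0.94,"ty":-0.35,"tz":0,"ax":0,"ay":0,"az":0},
  {"gripper":0,"tx":-0.3,"ty":-0.11,"tz":0,"ax":0,"ay":0,"az":0},
  {"gripper":0,"tx":0,"ty":0,"tz":0,"ax":0,"ay":0,"az":0},
  {"gripper":0,"tx":0,"ty":0,"tz":0,"ax":0,"ay":0,"az":0},
], newtons=45)

```text
t: 12.33
eef_pos: [0.4844, -0.3511, 0.3588]
ee_rot: [-1.565, 1.218, -0.016]
force: [-1.1, -0.7, -5.7]
width: 0.0118
```

```bash
python3 c.py;  cat > blk.py <<'E'
import cv2,sys
from station import optics
sx=[int(a) for a in sys.argv[2:6]]; k=int(sys.argv[6]); cam=sys.argv[7] if len(sys.argv)>7 else 'side'
im=optics.grab_frame(cam); x0,y0,x1,y1=sx
cv2.imwrite(f'pics/{sys.argv[1]}_full.png',im[:,:,::-1])
c=cv2.resize(im[y0:y1,x0:x1],None,fx=k,fy=k,interpolation=cv2.INTER_CUBIC)[:,:,::-1].copy()
for x in range((x0+9)//10*10,x1,10):
    cv2.line(c,((x-x0)*k,0),((x-x0)*k,6),(0,255,255),1); cv2.putText(c,str(x),((x-x0)*k,18),0,.35,(0,255,255),1)
for y in range((y0+9)//10*10,y1,10):
    cv2.line(c,(0,(y-y0)*k),(6,(y-y0)*k),(0,255,255),1); cv2.putText(c,str(y),(8,(y-y0)*k+4),0,.35,(0,255,255),1)
cv2.imwrite(f'pics/{sys.argv[1]}.png',c)
E
python3 blk.py s5 310 50 410 150 6
```

```text
12.3333 p [ 0.484 -0.351  0.359] grasp [ 0.539 -0.352  0.21 ] q [-0.34  0.19 -0.29 -0.16 -0.76 -1.15] f [-1.1 -0.7 -5.7] 0.011773707174355188
tooldir tilt 20.241262613456183 yaw -0.01579975034417987
```

View pics/s5.png

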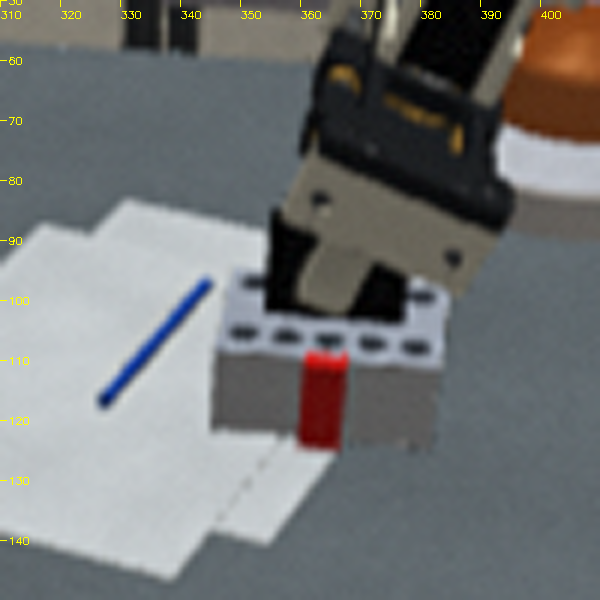

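```bash
cat > fitb.py <<'E'
from h import *
np.set_printoptions(suppress=True,precision=4)
def fit6(obs,z0,yaw0):
    p,Rc,_=cur(); g=p+.159*Rc[:,0]
    Rg=R.from_matrix(Rc)
    def model(v):
        Rb=R.from_euler("xyz",[v[3],v[4],v[5]])
        return Rb,np.array(v[:3])
    def f(v):
        Rb,o=model(v); r=[]
        for c,l,px in obs: r+=list(proj(Rb.apply(np.array(l)/1e3)+o,c)[0]-px)
        return np.r_[r,(v[2]-z0)/.002,v[3]/.01,v[4]/.02,(v[5]-yaw0)/.01]
    r=least_squares(f,[g[0],g[1],z0,0,0,yaw0],loss="soft_l1")
    print("block",r.x,"grasp",g,"x off",R.from_euler("z",r.x[5]).inv().apply(g-r.x[:3])); print(r.fun[:-4].reshape(-1,2).T.round(1)); return r.x
E
python3 - <<'E'
from fitb import *
s=lambda x,y:cp(x,y,6,310,50)
fit6([("side",(47.5,35,40),s(213,349)),("side",(-47.5,35,40),s(443,366)),("side",(47.5,35,0),s(210,430)),("side",(-47.5,35,0),s(432,449)),("side",(9,43,0),s(298,446)),("side",(-9,43,0),s(340,452)),("side",(30,6,85),s(272,206)),("side",(-47.5,-35,40),s(450,290))],.1405,-.0165)
E
```

```text
block [ 0.5379 -0.3535  0.1406  0.0014 -0.003  -0.0165] grasp [ 0.539  -0.3518  0.2086] x off [0.0011 0.0017 0.068 ]
[[ 0.3 -0.1 -0.  -0.1 -0.1 -0.  -0.2  0.2]
 [-0.6  0.  -0.1  0.2  0.3 -0.1  1.8 -0.9]]
```

```bash
cat > d.py <<'E'
from ik import *
import sys
np.set_printoptions(suppress=True,precision=3)
b=np.array([.665,.188,0]); yb=-.0205; Rb=R.from_euler("z",yb).as_matrix()
p,Rc,s=cur(); g=p+.159*Rc[:,0]; off=np.array([.001,0,.068])
o=Rb.T@(g-b)-off
print(s["t"],"block in bath",o,"f",np.round(s["force"],1),np.round(s["q"],2),"w",s["width"])
print("turn to 20/yb",turn(Rtool(yb,np.radians(20.3))))
for a in sys.argv[1:]:
    w=np.array(eval(a)); print(a,Rc.T@Rb@(w-o)/.025)
E
python3 d.py "(-.08,-.15,.15)" "(-.08,0,.15)"
```

```text
12.3833 block in bath [-0.116 -0.542  0.141] f [ 0.2  0.6 -5.5] [-0.34  0.19 -0.3  -0.16 -0.76 -1.15] w 0.011662203363679539
turn to 20/yb [-0.014  0.021 -0.026]
(-.08,-.15,.15) [ 0.176 -1.457 15.695]
(-.08,0,.15) [ 0.189 -1.448 21.695]
```

Request:
play_rows([
  {"gripper":0,"tx":0,"ty":-0.05,"tz":0.5,"ax":0,"ay":0,"az":0},
  {"gripper":0,"tx":0.01,"ty":-0.08,"tz":0.95,"ax":0,"ay":0,"az":0},
  {"gripper":0,"tx":0.01,"ty":-0.08,"tz":0.95,"ax":0,"ay":0,"az":0},
  {"gripper":0,"tx":0.01,"ty":-0.08,"tz":0.95,"ax":0,"ay":0,"az":0},
  {"gripper":0,"tx":0.01,"ty":-0.08,"tz":0.95,"ax":0,"ay":0,"az":0},
  {"gripper":0,"tx":0.01,"ty":-0.08,"tz":0.95,"ax":0,"ay":0,"az":0},
  {"gripper":0,"tx":0.01,"ty":-0.08,"tz":0.95,"ax":0,"ay":0,"az":0},
  {"gripper":0,"tx":0.01,"ty":-0.08,"tz":0.95,"ax":0,"ay":0,"az":0},
  {"gripper":0,"tx":0.01,"ty":-0.08,"tz":0.95,"ax":0,"ay":0,"az":0},
  {"gripper":0,"tx":0.01,"ty":-0.08,"tz":0.95,"ax":0,"ay":0,"az":0},
  {"gripper":0,"tx":0.01,"ty":-0.08,"tz":0.95,"ax":0,"ay":0,"az":0},
  {"gripper":0,"tx":0.01,"ty":-0.08,"tz":0.95,"ax":0,"ay":0,"az":0},
  {"gripper":0,"tx":0.01,"ty":-0.08,"tz":0.95,"ax":0,"ay":0,"az":0},
  {"gripper":0,"tx":0.01,"ty":-0.08,"tz":0.95,"ax":0,"ay":0,"az":0},
  {"gripper":0,"tx":0.01,"ty":-0.08,"tz":0.95,"ax":0,"ay":0,"az":0},
  {"gripper":0,"tx":0.01,"ty":-0.08,"tz":0.95,"ax":0,"ay":0,"az":0},
  {"gripper":0,"tx":0.01,"ty":-0.08,"tz":0.95,"ax":0,"ay":0,"az":0},
  {"gripper":0,"tx":0.01,"ty":-0.08,"tz":0.95,"ax":0,"ay":0,"az":0},
])

```text
t: 13.88
eef_pos: [0.5274, 0.0648, 0.3661]
ee_rot: [-1.573, 1.22, -0.023]
force: [0.4, 0.2, -4.8]
width: 0.0118
```

```bash
python3 d.py "(-.08,0,.15)"
```

```text
13.8833 block in bath [-0.081 -0.126  0.149] f [ 0.4  0.2 -4.8] [ 0.55  0.05 -0.64  0.33 -0.61 -2.38] w 0.011815743703937375
turn to 20/yb [-0.001 -0.007 -0.035]
(-.08,0,.15) [-0.032 -0.07   5.044]
```

Request:
play_rows([
  {"gripper":0,"tx":0,"ty":0,"tz":0.84,"ax":0,"ay":0,"az":0},
  {"gripper":0,"tx":0,"ty":0,"tz":0.84,"ax":0,"ay":0,"az":0},
  {"gripper":0,"tx":0,"ty":0,"tz":0.84,"ax":0,"ay":0,"az":0},
  {"gripper":0,"tx":0,"ty":0,"tz":0.84,"ax":0,"ay":0,"az":0},
  {"gripper":0,"tx":0,"ty":0,"tz":0.84,"ax":0,"ay":0,"az":0},
  {"gripper":0,"tx":0,"ty":0,"tz":0.84,"ax":0,"ay":0,"az":0},
  {"gripper":0,"tx":0,"ty":0,"tz":0,"ax":0,"ay":0,"az":0},
  {"gripper":0,"tx":0,"ty":0,"tz":0,"ax":0,"ay":0,"az":0},
])

```text
t: 14.55
eef_pos: [0.5303, 0.1906, 0.3661]
ee_rot: [-1.575, 1.22, -0.023]
force: [0.3, -0.7, -5.3]
width: 0.0117
```

```bash
python3 d.py "(-.06,0,.08)" "(0,0,.066)"; python3 blk.py s6 160 100 400 400 2
```

```text
14.55 block in bath [-0.081 -0.     0.149] f [ 0.3 -0.7 -5.3] [ 0.75  0.11 -0.6   0.41 -0.65 -2.65] w 0.011692866643566169
turn to 20/yb [ 0.016 -0.01  -0.032]
(-.06,0,.08) [2.872 0.154 0.018]
(0,0,.066) [ 4.223 -1.907  0.016]
```

View pics/s6_full.png

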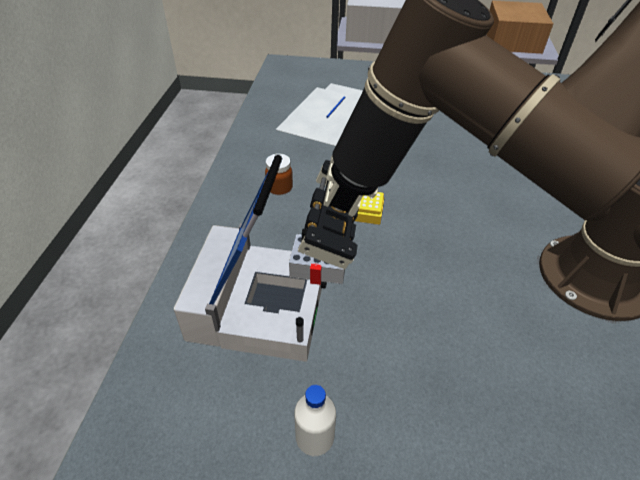

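The side view shows the block held at the bath's front edge, red key towards the camera (+y), with the arm clear of the guard bar. I'll lower it to deck level, then slide forward below the guard.

Request:
play_rows([
  {"gripper":0,"tx":0.72,"ty":0.04,"tz":0,"ax":0,"ay":0,"az":0},
  {"gripper":0,"tx":0.72,"ty":0.04,"tz":0,"ax":0,"ay":0,"az":0},
  {"gripper":0,"tx":0.72,"ty":0.04,"tz":0,"ax":0,"ay":0,"az":0},
  {"gripper":0,"tx":0.6,"ty":0.03,"tz":0.02,"ax":0,"ay":0,"az":0},
  {"gripper":0,"tx":0.12,"ty":-0.3,"tz":0,"ax":0,"ay":0,"az":0},
  {"gripper":0,"tx":0.15,"ty":-0.4,"tz":0,"ax":0,"ay":0,"az":0},
  {"gripper":0,"tx":0.15,"ty":-0.4,"tz":0,"ax":0,"ay":0,"az":0},
  {"gripper":0,"tx":0,"ty":0,"tz":0,"ax":0,"ay":0,"az":0},
  {"gripper":0,"tx":0,"ty":0,"tz":0,"ax":0,"ay":0,"az":0},
])

```text
t: 15.35
eef_pos: [0.5818, 0.1895, 0.3031]
ee_rot: [-1.566, 1.215, -0.017]
force: [0.5, -0.0, -5.2]
width: 0.0121
```

```bash
python3 d.py "(0,0,.066)"; python3 blk.py s7 170 150 350 350 4; python3 blk.py t7 180 150 340 300 4 top
```

```text
15.35 block in bath [-0.029 -0.     0.086] f [ 0.5 -0.  -5.2] [ 0.67  0.25 -0.61  0.5  -0.48 -2.68] w 0.012053570335523182
turn to 20/yb [-0.016  0.013  0.013]
(0,0,.066) [ 1.153 -0.802 -0.   ]
```

View pics/s7.png

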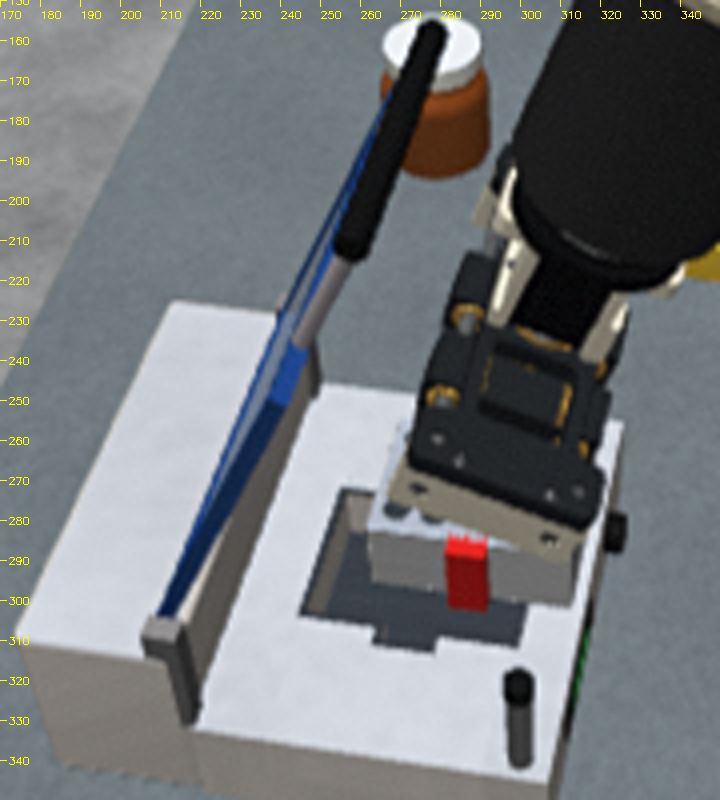

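View pics/t7.png

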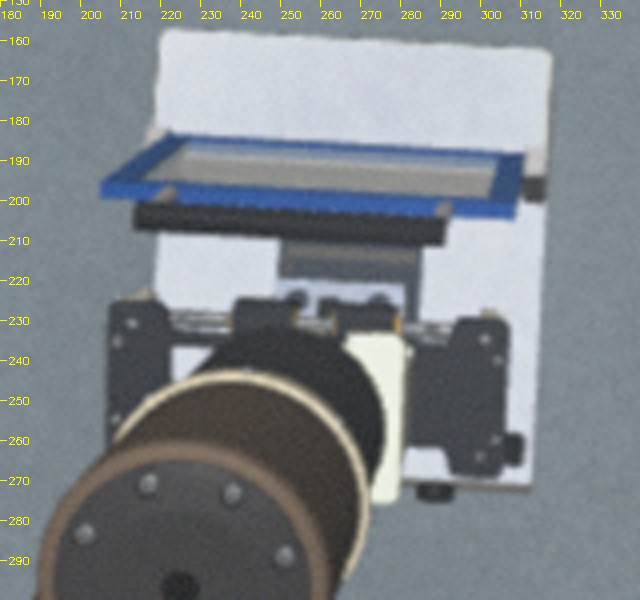

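Both views show clear room: the wrist is well in front of the bar, and the block is above the front part of the pocket. Moving on to hover centred just above the deck.

Request:
play_rows([
  {"gripper":0,"tx":0.28,"ty":-0.27,"tz":0,"ax":0,"ay":0,"az":0},
  {"gripper":0,"tx":0.28,"ty":-0.27,"tz":0,"ax":0,"ay":0,"az":0},
  {"gripper":0,"tx":0.25,"ty":-0.2,"tz":0,"ax":0,"ay":0,"az":0},
  {"gripper":0,"tx":0.2,"ty":-0.1,"tz":0,"ax":0,"ay":0,"az":0},
  {"gripper":0,"tx":0,"ty":0,"tz":0,"ax":0,"ay":0,"az":0},
  {"gripper":0,"tx":0,"ty":0,"tz":0,"ax":0,"ay":0,"az":0},
  {"gripper":0,"tx":0,"ty":0,"tz":0,"ax":0,"ay":0,"az":0},
])

```text
t: 16.03
eef_pos: [0.609, 0.1886, 0.2855]
ee_rot: [-1.57, 1.217, -0.02]
force: [1.0, 1.6, -3.7]
width: 0.0117
```

```bash
python3 d.py "(0,0,.066)" "(0,0,.03)"; python3 blk.py s8 220 230 340 350 6; python3 blk.py t8 200 190 320 280 6 top
```

```text
16.0333 block in bath [-0.002 -0.001  0.068] f [ 1.   1.6 -3.7] [ 0.64  0.31 -0.58  0.5  -0.45 -2.66] w 0.011726564307748195
turn to 20/yb [-0.005  0.001 -0.004]
(0,0,.066) [ 0.116 -0.04   0.02 ]
(0,0,.03) [1.467 0.459 0.02 ]
```

View pics/s8.png

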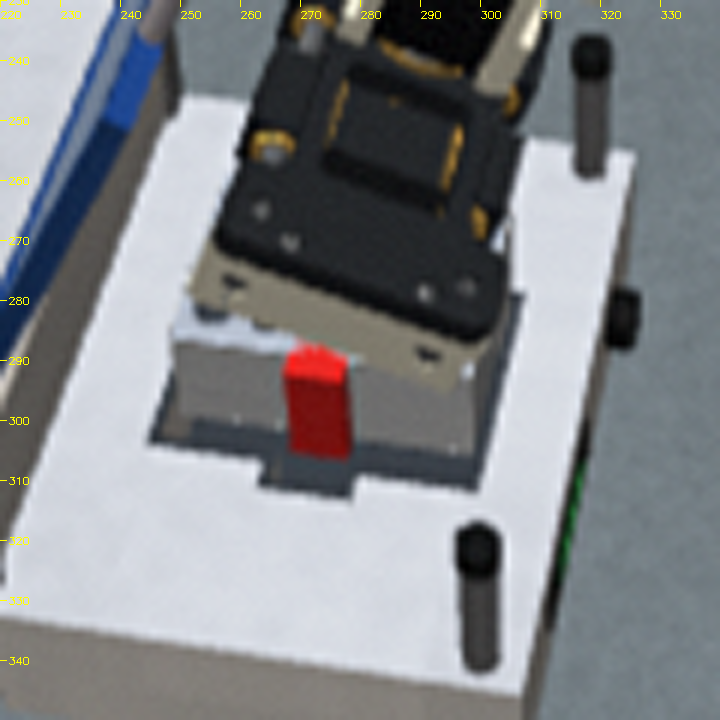

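View pics/t8.png

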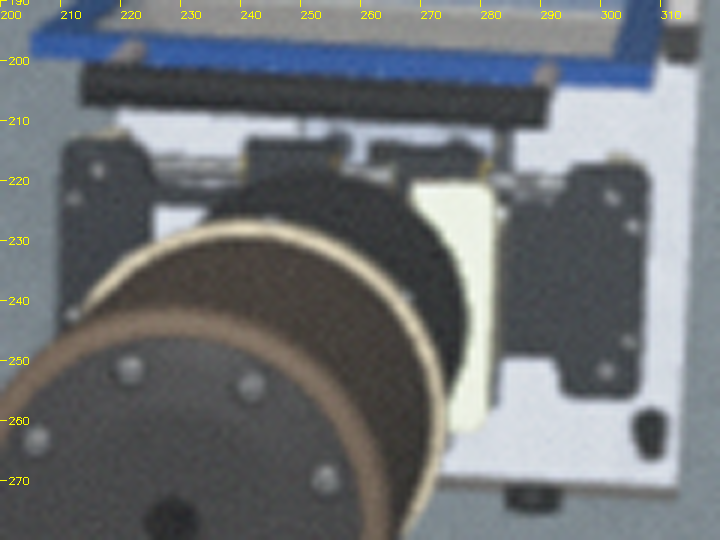

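```bash
python3 - <<'E'
from fitb import *
s=lambda x,y:cp(x,y,6,220,230)
v=fit6([("side",(47.5,35,40),s(178,340)),("side",(47.5,35,0),s(182,416)),("side",(-47.5,35,0),s(472,453)),("side",(9,43,0),s(290,450)),("side",(-9,43,0),s(349,459)),("side",(9,43,40),s(286,361)),("side",(-9,43,40),s(346,366))],.068,-.02)
# pocket in the same picture, symmetric line growth e as a free parameter
P=[((50,37.5),s(148,440),(1,1)),((-50,37.5),s(478,490),(-1,1)),((-50,-37.5),s(522,293),(-1,-1)),((11.5,47.5),s(262,485),(1,1)),((-11.5,47.5),s(352,499),(-1,1))]
def f(u):
    Rz=R.from_euler("z",-.0205); r=[]
    for (x,y),px,(sx,sy) in P: r+=list(proj(Rz.apply([x/1e3+sx*u[2],y/1e3+sy*u[2],.06])+[u[0],u[1],0],"side")[0]-px)
    return r
r=least_squares(f,[.665,.188,0]);print("pocket",r.x,np.round(r.fun,1))
print("block rel pocket (bath axes)",R.from_euler("z",-.0205).inv().apply([v[0]-r.x[0],v[1]-r.x[1],0]))
E
```

```text
block [ 0.662   0.1854  0.0678  0.0024  0.0008 -0.0184] grasp [0.6641 0.1877 0.1368] x off [0.002  0.0023 0.069 ]
[[-1.4 -0.1  0.7  0.7  0.2  0.  -0.3]
 [-1.3 -0.6  0.  -0.2 -0.4  1.3  1.8]]
pocket [0.6655 0.1875 0.003 ] [ 0.3  0.4 -0.  -0.2  0.2 -0.1 -0.3 -0.  -0.2 -0.2]
block rel pocket (bath axes) [-0.0034 -0.0021  0.    ]
```

Request:
play_rows([
  {"gripper":0,"tx":0.04,"ty":-0.11,"tz":0.07,"ax":0,"ay":0,"az":0},
  {"gripper":0,"tx":0.15,"ty":0.055,"tz":0,"ax":0,"ay":0,"az":0},
  {"gripper":0,"tx":0.1,"ty":0.036,"tz":0,"ax":0,"ay":0,"az":0},
  {"gripper":0,"tx":0.1,"ty":0.036,"tz":0,"ax":0,"ay":0,"az":0},
  {"gripper":0,"tx":0.08,"ty":0.03,"tz":0,"ax":0,"ay":0,"az":0},
  {"gripper":0,"tx":0,"ty":0,"tz":0,"ax":0,"ay":0,"az":0},
])

```text
t: 16.63
eef_pos: [0.6118, 0.1902, 0.2735]
ee_rot: [-1.571, 1.217, -0.021]
force: [0.2, -0.3, -5.4]
width: 0.0117
```

```bash
python3 d.py "(0,0,.03)"; python3 blk.py s9 220 230 340 350 6
```

```text
16.6333 block in bath [0.001 0.001 0.056] f [ 0.2 -0.3 -5.4] [ 0.63  0.32 -0.59  0.54 -0.42 -2.69] w 0.01165139597990779
turn to 20/yb [-0.003 -0.002 -0.009]
(0,0,.03) [ 0.978  0.395 -0.044]
```

View pics/s9.png

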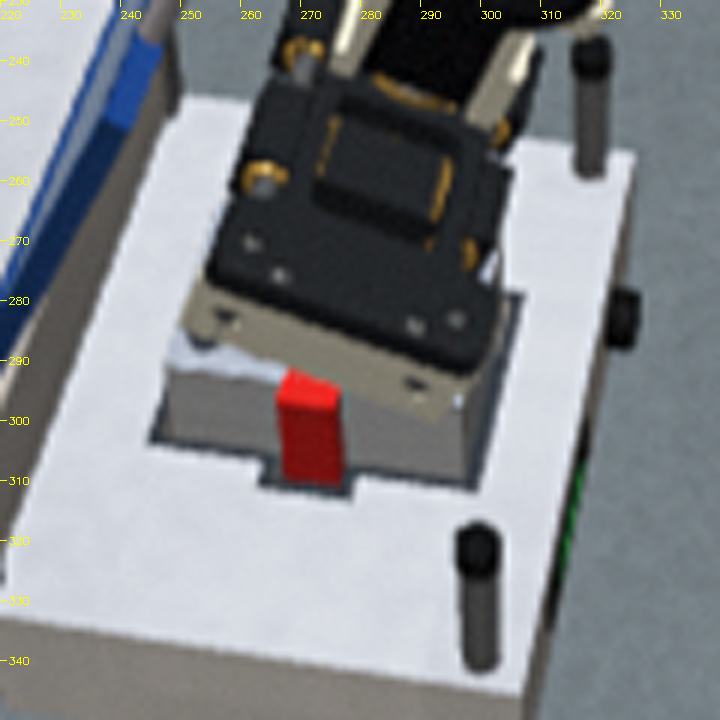

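The block is entering the mouth without contact (force is just its weight). The key sits in the slot, about 0.8 mm towards the front. Correcting and continuing down.

Request:
play_rows([
  {"gripper":0,"tx":0.01,"ty":-0.03,"tz":0,"ax":0,"ay":0,"az":0},
  {"gripper":0,"tx":0.11,"ty":0.04,"tz":0,"ax":0,"ay":0,"az":0},
  {"gripper":0,"tx":0.11,"ty":0.04,"tz":0,"ax":0,"ay":0,"az":0},
  {"gripper":0,"tx":0.11,"ty":0.04,"tz":0,"ax":0,"ay":0,"az":0},
  {"gripper":0,"tx":0.11,"ty":0.04,"tz":0,"ax":0,"ay":0,"az":0},
  {"gripper":0,"tx":0,"ty":0,"tz":0,"ax":0,"ay":0,"az":0},
])

```text
t: 17.18
eef_pos: [0.6126, 0.1902, 0.2617]
ee_rot: [-1.571, 1.218, -0.021]
force: [0.4, 0.1, -5.2]
width: 0.0119
```

```bash
python3 d.py "(0,0,.03)"
```

```text
17.1833 block in bath [0.002 0.001 0.045] f [ 0.4  0.1 -5.2] [ 0.62  0.34 -0.61  0.58 -0.39 -2.73] w 0.011924948838352165
turn to 20/yb [-0.003 -0.003 -0.01 ]
(0,0,.03) [ 0.523  0.261 -0.043]
```

15 mm left and still free of contact.

Request:
play_rows([
  {"gripper":0,"tx":0.11,"ty":0.04,"tz":0,"ax":0,"ay":0,"az":0},
  {"gripper":0,"tx":0.11,"ty":0.04,"tz":0,"ax":0,"ay":0,"az":0},
  {"gripper":0,"tx":0.11,"ty":0.04,"tz":0,"ax":0,"ay":0,"az":0},
  {"gripper":0,"tx":0.08,"ty":0.03,"tz":0,"ax":0,"ay":0,"az":0},
  {"gripper":0,"tx":0.06,"ty":0.02,"tz":0,"ax":0,"ay":0,"az":0},
  {"gripper":0,"tx":0,"ty":0,"tz":0,"ax":0,"ay":0,"az":0},
  {"gripper":0,"tx":0,"ty":0,"tz":0,"ax":0,"ay":0,"az":0},
])

```text
t: 17.77
eef_pos: [0.613, 0.1904, 0.2501]
ee_rot: [-1.569, 1.217, -0.019]
force: [0.4, -0.9, -5.8]
width: 0.0117
```

```bash
python3 d.py "(0,0,.03)"
```

```text
17.7667 block in bath [0.002 0.001 0.033] f [ 0.4 -0.9 -5.8] [ 0.61  0.35 -0.64  0.63 -0.35 -2.78] w 0.011710648678831013
turn to 20/yb [-0.004  0.004 -0.001]
(0,0,.03) [ 0.081  0.122 -0.056]
```

Request:
play_rows([
  {"gripper":0,"tx":0.04,"ty":0.015,"tz":0,"ax":0,"ay":0,"az":0},
  {"gripper":0,"tx":0.04,"ty":0.015,"tz":0,"ax":0,"ay":0,"az":0},
  {"gripper":0,"tx":0.03,"ty":0.01,"tz":0,"ax":0,"ay":0,"az":0},
  {"gripper":0,"tx":0,"ty":0,"tz":0,"ax":0,"ay":0,"az":0},
  {"gripper":0,"tx":0,"ty":0,"tz":0,"ax":0,"ay":0,"az":0},
])

```text
t: 18.18
eef_pos: [0.6132, 0.1907, 0.2485]
ee_rot: [-1.567, 1.215, -0.017]
force: [-5.0, -0.1, 5.1]
width: 0.0117
```

Floor contact at the expected height. Releasing.

Request:
play_rows([
  {"gripper":0.3,"tx":0,"ty":0,"tz":0,"ax":0,"ay":0,"az":0},
  {"gripper":0.6,"tx":0,"ty":0,"tz":0,"ax":0,"ay":0,"az":0},
  {"gripper":0.6,"tx":0,"ty":0,"tz":0,"ax":0,"ay":0,"az":0},
  {"gripper":0.6,"tx":0,"ty":0,"tz":0,"ax":0,"ay":0,"az":0},
  {"gripper":0.6,"tx":0,"ty":0,"tz":0,"ax":0,"ay":0,"az":0},
  {"gripper":0.6,"tx":-0.5,"ty":0,"tz":0,"ax":0,"ay":0,"az":0},
  {"gripper":0.6,"tx":-0.8,"ty":0,"tz":0,"ax":0,"ay":0,"az":0},
  {"gripper":0.6,"tx":-0.8,"ty":0.3,"tz":0,"ax":0,"ay":0,"az":0},
  {"gripper":0.6,"tx":-0.7,"ty":0.8,"tz":0,"ax":0,"ay":0,"az":0},
  {"gripper":0.6,"tx":-0.4,"ty":0.9,"tz":0,"ax":0,"ay":0,"az":0},
  {"gripper":0.6,"tx":-0.4,"ty":0.9,"tz":0,"ax":0,"ay":0,"az":0},
  {"gripper":0.6,"tx":0,"ty":0,"tz":0,"ax":0,"ay":0,"az":0},
])

```text
t: 19.18
eef_pos: [0.5107, 0.1915, 0.3068]
ee_rot: [-1.569, 1.217, -0.018]
force: [-0.3, -0.8, -0.6]
width: 0.0527
```

```bash
python3 c.py; python3 blk.py s10 170 150 340 370 3; python3 blk.py t10 200 150 330 280 4 top
```

```text
19.1833 p [0.511 0.191 0.307] grasp [0.566 0.19  0.158] q [ 0.76  0.14 -0.76  0.56 -0.48 -2.82] f [-0.3 -0.8 -0.6] 0.052672957095391555
tooldir tilt 20.288229110777134 yaw -0.01843599180498467
```

View pics/s10.png

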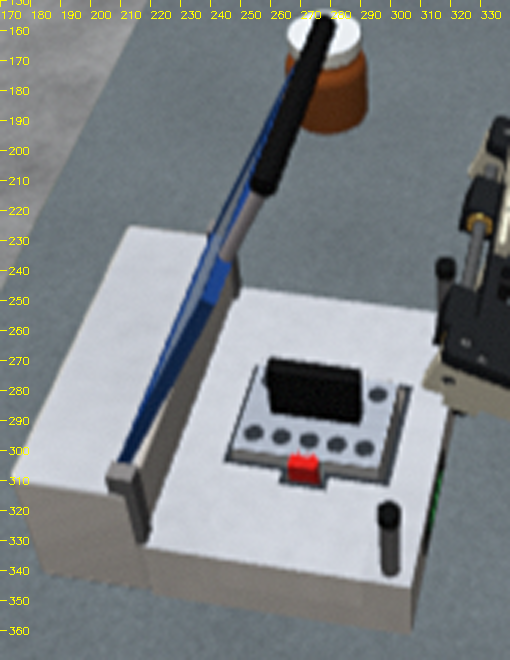

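View pics/t10.png

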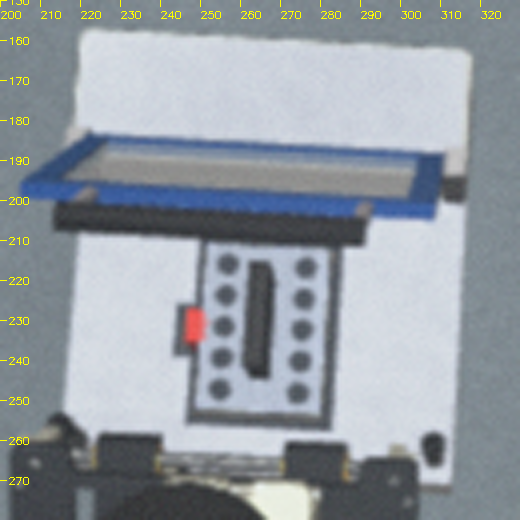

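The block is home: red key in the slot, even margins, guard still open. Next I'll work out how to lower the guard by pinching the bar, and check the block height.

```bash
cat > g.py <<'E'
from ik import *
np.set_printoptions(suppress=True,precision=2)
b=np.array([.665,.188,0]); yb=-.0205; Rb=R.from_euler("z",yb).as_matrix()
def barp(th,y=0,extra=0): return b+Rb@[.09-(.222+extra)*np.cos(th),y,.125+(.222+extra)*np.sin(th)]
def RT(tilt,roll): # roll=+1/-1: tool z in the xz-plane
    c,s=np.cos(tilt),np.sin(tilt); x=np.array([s,0,-c]); z=roll*np.array([c,0,s]); y=np.cross(z,x)
    return Rb@np.c_[x,y,z]
def tcp(th,tilt,roll,y=0,extra=0): 
    Rt=RT(tilt,roll); return barp(th,y,extra)-.159*Rt[:,0],Rt
E
python3 - <<'E'
from g import *
for c,l in(("side",(30,6,115)),("side",(-30,6,115)),("side",(-47.5,35,70)),("side",(47.5,35,70)),("top",(30,6,115)),("top",(-30,-6,115))): print(c,l,proj(b+Rb@(np.array(l)/1e3),c))
rng=np.random.default_rng(1)
for roll in(1,-1):
  for th in(1.15,.8,.4,0):
    for td in(0,15,24,35,50,65):
      p,Rt=tcp(th,np.radians(td),roll); out=[]
      for i in range(14):
        q0=rng.uniform(np.maximum(LO,[-1.2,-.5,-1,-3,-2,-3]),np.minimum(HI,[1.6,1,1,1.6,0,3]))
        q,e=IK(p,Rt,q0)
        if e<2e-3 and not any(np.abs(q-o).max()<.05 for o in out): out.append(q)
      if out: print(roll,th,td,*out)
E
```

```text
side (30, 6, 115) [[258.79 272.65]]
side (-30, 6, 115) [[290.29 276.85]]
side (-47.5, 35, 70) [[297.04 305.38]]
side (47.5, 35, 70) [[247.8  298.47]]
top (30, 6, 115) [[261.93 216.28]]
top (-30, -6, 115) [[265.59 243.62]]
1 1.15 0 [ 0.56  0.35  0.18  0.   -1.4   2.56]
1 1.15 15 [ 0.64  0.2  -0.13  0.19 -1.04  2.4 ]
1 1.15 24 [ 0.68  0.13 -0.33  0.37 -0.82  2.22]
1 1.15 35 [ 0.68  0.05 -0.62  0.78 -0.55  1.84]
1 0.8 0 [ 0.62  0.27 -0.04 -0.   -1.26  2.51]
1 0.8 15 [ 0.71  0.12 -0.33  0.22 -0.93  2.29]
1 0.8 24 [ 0.76  0.05 -0.54  0.45 -0.72  2.06]
1 0.8 35 [ 0.7  -0.02 -0.83  0.98 -0.47  1.59]
1 0.4 0 [ 0.67  0.24 -0.25  0.   -1.08  2.45]
1 0.4 15 [ 0.78  0.1  -0.56  0.28 -0.75  2.15]
1 0.4 24 [ 0.8   0.04 -0.78  0.62 -0.54  1.82]
1 0 0 [ 0.69  0.3  -0.39  0.   -0.88  2.43]
1 0 15 [ 0.79  0.18 -0.74  0.4  -0.51  2.  ]
-1 1.15 0 [ 0.56  0.35  0.18  0.   -1.4  -0.58]
-1 1.15 15 [ 0.64  0.2  -0.13  0.19 -1.04 -0.74]
-1 1.15 24 [ 0.68  0.13 -0.33  0.37 -0.82 -0.92]
-1 1.15 35 [ 0.68  0.05 -0.62  0.78 -0.55 -1.3 ]
-1 0.8 0 [ 0.62  0.27 -0.04  0.   -1.26 -0.64]
-1 0.8 15 [ 0.71  0.12 -0.33  0.22 -0.93 -0.85]
-1 0.8 24 [ 0.76  0.05 -0.54  0.45 -0.72 -1.08]
-1 0.8 35 [ 0.7  -0.02 -0.83  0.98 -0.47 -1.55]
-1 0.4 0 [ 0.67  0.24 -0.25 -0.   -1.08 -0.69]
-1 0.4 15 [ 0.78  0.1  -0.56  0.28 -0.75 -0.99]
-1 0.4 24 [ 0.8   0.04 -0.78  0.62 -0.54 -1.33]
-1 0 0 [ 0.69  0.3  -0.39  0.   -0.88 -0.71]
-1 0 15 [ 0.79  0.18 -0.74  0.4  -0.51 -1.15]
```

```bash
cat > e.py <<'E'
from g import *
import sys
np.set_printoptions(suppress=True,precision=3)
T=np.radians(15); p,Rc,s=cur(); g=p+.159*Rc[:,0]
print(s["t"],"p",p,"grasp in bath",Rb.T@(g-b),"q",np.round(s["q"],2),"f",np.round(s["force"],1),"w",round(s["width"],4))
Rt=RT(T,-1); print("turn",turn(Rt))
for a in sys.argv[1:]:
    th,back=eval(a); t,_=tcp(th,T,-1); t=t-back*Rt[:,0]; q,e=IK(t,Rt,np.array([.6,.2,-.1,.2,-1,-.75])); print(a,t,"shift(now)",Rc.T@(t-p)/.025,"final frame",Rt.T@(t-p)/.025,q,round(e,4))
print("up 25mm in tool",Rc.T@[0,0,1.])
q,e=IK(np.array([.5,.19,.53]),Rc,np.array(s["q"])); print("raised",q,e)
q,e=IK(np.array([.5,.19,.53]),Rt,np.array([.6,.2,-.1,.2,-1,-.75])); print("raised,turned",q,e)
E
python3 e.py "(1.15,.07)" "(1.15,0)"
```

```text
19.2833 p [0.513 0.193 0.307] grasp in bath [-0.096  0.002  0.158] q [ 0.75  0.15 -0.75  0.56 -0.48 -2.82] f [ 0.7  0.7 -0.1] w 0.0524
turn [-14.983  -0.688   0.714]
(1.15,.07) [0.605 0.189 0.549] shift(now) [-7.788 -6.802 -0.051] final frame [-8.389  0.061 -6.046] [ 0.66   0.154 -0.037  0.177 -1.18  -0.732] 0.0
(1.15,0) [0.623 0.189 0.481] shift(now) [-5.    -6.541 -0.055] final frame [-5.589  0.061 -6.046] [ 0.64   0.205 -0.126  0.185 -1.039 -0.738] 0.0
up 25mm in tool [-0.938 -0.348  0.001]
raised [ 0.818 -0.044 -0.352  0.303 -1.039 -2.534] 1.3784456909249343e-10
raised,turned [ 0.799 -0.016 -0.276  0.21  -1.138 -0.891] 2.5039414985883468e-11
```

Request:
play_rows([
  {"gripper":0.6,"tx":-0.5,"ty":-0.1,"tz":0,"ax":0,"ay":0,"az":0},
  {"gripper":0.6,"tx":-0.94,"ty":-0.33,"tz":0,"ax":0,"ay":0,"az":0},
  {"gripper":0.6,"tx":-0.94,"ty":-0.33,"tz":0,"ax":0,"ay":0,"az":0},
  {"gripper":0.6,"tx":-0.94,"ty":-0.33,"tz":0,"ax":0,"ay":0,"az":0},
  {"gripper":0.6,"tx":-0.94,"ty":-0.33,"tz":0,"ax":0,"ay":0,"az":0},
  {"gripper":0.6,"tx":-0.94,"ty":-0.33,"tz":0,"ax":0,"ay":0,"az":0},
  {"gripper":0.6,"tx":-0.94,"ty":-0.33,"tz":0,"ax":0,"ay":0,"az":0},
  {"gripper":0.6,"tx":-0.94,"ty":-0.33,"tz":0,"ax":0,"ay":0,"az":0},
  {"gripper":0.6,"tx":-0.94,"ty":-0.33,"tz":0,"ax":0,"ay":0,"az":0},
  {"gripper":0.6,"tx":-0.5,"ty":-0.1,"tz":0,"ax":0,"ay":0,"az":0},
])

```text
t: 20.12
eef_pos: [0.5077, 0.1929, 0.5344]
ee_rot: [-1.563, 1.213, -0.013]
force: [0.9, 0.6, 0.6]
width: 0.0528
```

Request:
play_rows([
  {"gripper":0.6,"tx":0,"ty":0,"tz":0,"ax":-0.94,"ay":-0.04,"az":0.04},
  {"gripper":0.6,"tx":0,"ty":0,"tz":0,"ax":-0.94,"ay":-0.04,"az":0.04},
  {"gripper":0.6,"tx":0,"ty":0,"tz":0,"ax":-0.94,"ay":-0.04,"az":0.04},
  {"gripper":0.6,"tx":0,"ty":0,"tz":0,"ax":-0.94,"ay":-0.04,"az":0.04},
  {"gripper":0.6,"tx":0,"ty":0,"tz":0,"ax":-0.94,"ay":-0.04,"az":0.04},
  {"gripper":0.6,"tx":0,"ty":0,"tz":0,"ax":-0.94,"ay":-0.04,"az":0.04},
  {"gripper":0.6,"tx":0,"ty":0,"tz":0,"ax":-0.94,"ay":-0.04,"az":0.04},
  {"gripper":0.6,"tx":0,"ty":0,"tz":0,"ax":-0.94,"ay":-0.04,"az":0.04},
  {"gripper":0.6,"tx":0,"ty":0,"tz":0,"ax":-0.94,"ay":-0.04,"az":0.04},
  {"gripper":0.6,"tx":0,"ty":0,"tz":0,"ax":-0.94,"ay":-0.04,"az":0.04},
  {"gripper":0.6,"tx":0,"ty":0,"tz":0,"ax":-0.94,"ay":-0.04,"az":0.04},
  {"gripper":0.6,"tx":0,"ty":0,"tz":0,"ax":-0.94,"ay":-0.04,"az":0.05},
  {"gripper":0.6,"tx":0,"ty":0,"tz":0,"ax":-0.94,"ay":-0.04,"az":0.05},
  {"gripper":0.6,"tx":0,"ty":0,"tz":0,"ax":-0.94,"ay":-0.05,"az":0.05},
  {"gripper":0.6,"tx":0,"ty":0,"tz":0,"ax":-0.94,"ay":-0.05,"az":0.05},
  {"gripper":0.6,"tx":0,"ty":0,"tz":0,"ax":-0.94,"ay":-0.05,"az":0.05},
  {"gripper":0.6,"tx":0,"ty":0,"tz":0,"ax":0,"ay":0,"az":0},
  {"gripper":0.6,"tx":0,"ty":0,"tz":0,"ax":0,"ay":0,"az":0},
])

```text
t: 21.62
eef_pos: [0.5072, 0.1927, 0.5307]
ee_rot: [3.124, 1.306, -0.037]
force: [-0.1, 0.2, 0.4]
width: 0.0525
```

```bash
python3 e.py "(1.15,.07)" "(1.15,0)"; python3 blk.py s11 160 0 420 300 3
```

```text
21.6167 p [0.507 0.193 0.531] grasp in bath [-0.116  0.001  0.377] q [ 0.79 -0.   -0.25  0.21 -1.15 -0.88] f [-0.1  0.2  0.4] w 0.0525
turn [ 0.013 -0.027 -0.041]
(1.15,.07) [0.605 0.189 0.549] shift(now) [ 0.324  0.064 -3.97 ] final frame [ 0.313  0.06  -3.971] [ 0.66   0.154 -0.037  0.177 -1.18  -0.732] 0.0
(1.15,0) [0.623 0.189 0.481] shift(now) [ 3.124  0.052 -3.962] final frame [ 3.113  0.06  -3.971] [ 0.64   0.205 -0.126  0.185 -1.039 -0.738] 0.0
up 25mm in tool [-0.965  0.005 -0.262]
raised [ 0.801 -0.016 -0.279  0.216 -1.137 -0.894] 2.1273294490721777e-10
raised,turned [ 0.799 -0.016 -0.276  0.21  -1.138 -0.891] 2.5039414985883468e-11
```

View pics/s11_full.png

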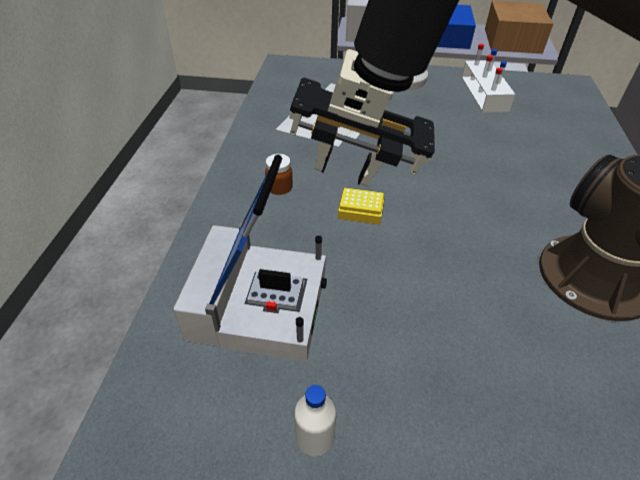

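Request:
play_rows([
  {"gripper":0.6,"tx":0.06,"ty":0.01,"tz":-0.8,"ax":0,"ay":0,"az":-0.01},
  {"gripper":0.6,"tx":0.06,"ty":0.01,"tz":-0.8,"ax":0,"ay":-0.01,"az":-0.01},
  {"gripper":0.6,"tx":0.06,"ty":0.01,"tz":-0.8,"ax":0,"ay":-0.01,"az":-0.01},
  {"gripper":0.6,"tx":0.06,"ty":0.01,"tz":-0.8,"ax":0,"ay":0,"az":-0.01},
  {"gripper":0.6,"tx":0.06,"ty":0.01,"tz":-0.77,"ax":0,"ay":0,"az":0},
  {"gripper":0.6,"tx":0,"ty":0,"tz":0,"ax":0,"ay":0,"az":0},
  {"gripper":0.6,"tx":0,"ty":0,"tz":0,"ax":0,"ay":0,"az":0},
])

```text
t: 22.25
eef_pos: [0.6052, 0.1897, 0.5486]
ee_rot: [3.137, 1.309, -0.024]
force: [-0.7, -1.2, 0.4]
width: 0.0525
```

```bash
python3 e.py "(1.15,0)"; python3 blk.py s12 200 60 360 260 4
```

```text
22.25 p [0.605 0.19  0.549] grasp in bath [-0.019  0.     0.395] q [ 0.66  0.15 -0.03  0.18 -1.19 -0.73] f [-0.7 -1.2  0.4] w 0.0525
turn [ 0.015  0.002 -0.009]
(1.15,0) [0.623 0.189 0.481] shift(now) [2.791 0.015 0.001] final frame [2.791 0.017 0.002] [ 0.64   0.205 -0.126  0.185 -1.039 -0.738] 0.0
up 25mm in tool [-0.966  0.001 -0.259]
raised [ 0.799 -0.015 -0.276  0.21  -1.139 -0.89 ] 4.747616639015281e-11
raised,turned [ 0.799 -0.016 -0.276  0.21  -1.138 -0.891] 2.5039414985883468e-11
```

View pics/s12.png

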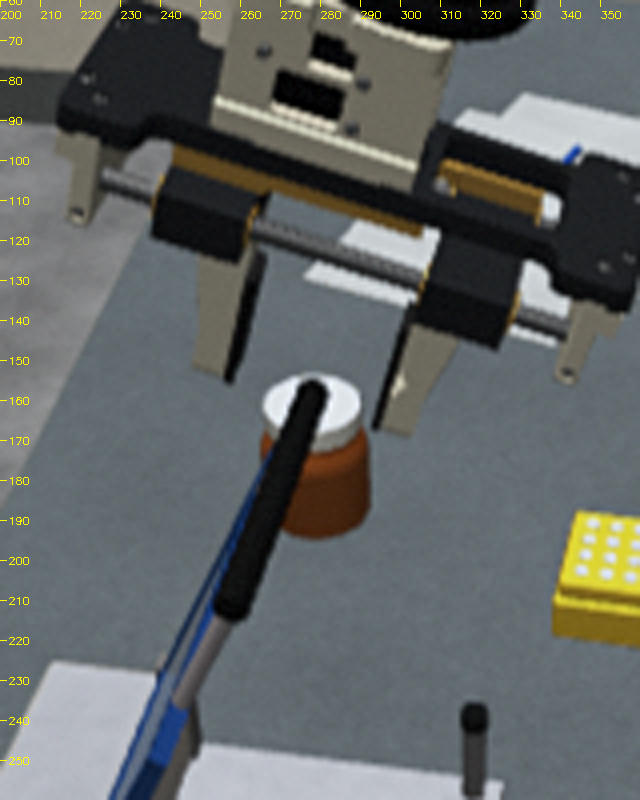

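The bar is at about (265,185), between the open fingers. Descending.

Request:
play_rows([
  {"gripper":0.6,"tx":0.56,"ty":0,"tz":0,"ax":0,"ay":0,"az":0},
  {"gripper":0.6,"tx":0.56,"ty":0,"tz":0,"ax":0,"ay":0,"az":0},
  {"gripper":0.6,"tx":0.56,"ty":0,"tz":0,"ax":0,"ay":0,"az":0},
  {"gripper":0.6,"tx":0.56,"ty":0,"tz":0,"ax":0,"ay":0,"az":0},
  {"gripper":0.6,"tx":0.55,"ty":0,"tz":0,"ax":0,"ay":0,"az":0},
  {"gripper":0.6,"tx":0,"ty":0,"tz":0,"ax":0,"ay":0,"az":0},
  {"gripper":0.6,"tx":0,"ty":0,"tz":0,"ax":0,"ay":0,"az":0},
])

```text
t: 22.88
eef_pos: [0.6217, 0.1893, 0.482]
ee_rot: [3.134, 1.309, -0.023]
force: [0.2, -0.9, 0.6]
width: 0.0525
```

```bash
python3 e.py "(1.15,0)"; python3 blk.py s13 200 60 360 260 4
```

```text
22.8833 p [0.622 0.189 0.482] grasp in bath [-0.002  0.     0.328] q [ 0.64  0.2  -0.12  0.19 -1.05 -0.73] f [ 0.2 -0.9  0.6] w 0.0525
turn [ 0.044  0.    -0.006]
(1.15,0) [0.623 0.189 0.481] shift(now) [ 0.046  0.017 -0.048] final frame [ 0.046  0.017 -0.048] [ 0.64   0.205 -0.126  0.185 -1.039 -0.738] 0.0
up 25mm in tool [-0.966  0.002 -0.259]
raised [ 0.799 -0.015 -0.276  0.21  -1.138 -0.887] 1.5382670831565195e-09
raised,turned [ 0.799 -0.016 -0.276  0.21  -1.138 -0.891] 2.5039414985883468e-11
```

View pics/s13.png

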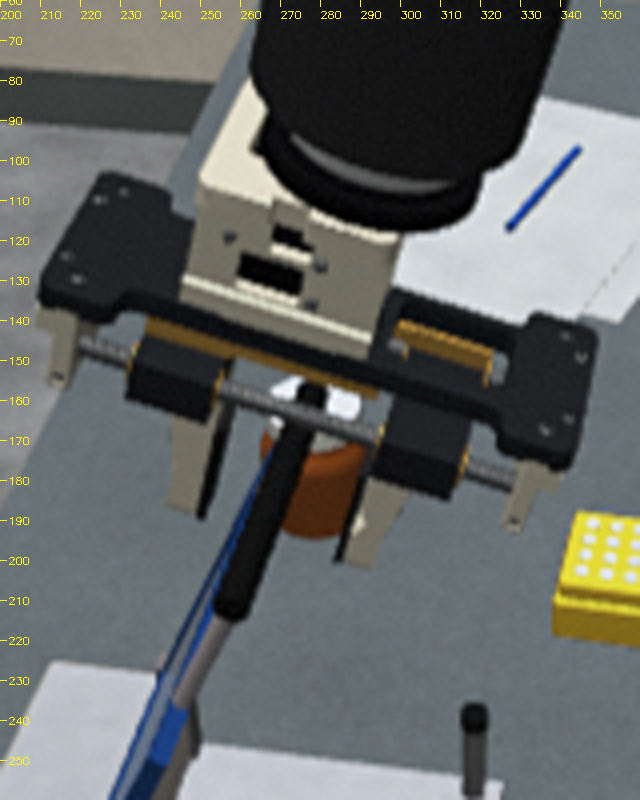

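The bar is centred between the fingers (pads at x≈250 and 285, bar at ≈267). Closing gently.

Request:
play_rows([
  {"gripper":0.3,"tx":0,"ty":0,"tz":0,"ax":0,"ay":0,"az":0},
  {"gripper":0.2,"tx":0,"ty":0,"tz":0,"ax":0,"ay":0,"az":0},
  {"gripper":0.1,"tx":0,"ty":0,"tz":0,"ax":0,"ay":0,"az":0},
  {"gripper":0,"tx":0,"ty":0,"tz":0,"ax":0,"ay":0,"az":0},
  {"gripper":0,"tx":0,"ty":0,"tz":0,"ax":0,"ay":0,"az":0},
  {"gripper":0,"tx":0,"ty":0,"tz":0,"ax":0,"ay":0,"az":0},
  {"gripper":0,"tx":0,"ty":0,"tz":0,"ax":0,"ay":0,"az":0},
  {"gripper":0,"tx":0,"ty":0,"tz":0,"ax":0,"ay":0,"az":0},
], newtons=15)

```text
t: 23.6
eef_pos: [0.6224, 0.1893, 0.4823]
ee_rot: [3.137, 1.308, -0.02]
force: [-0.4, 0.2, -0.5]
width: 0.0137
```

```bash
cat > arc.py <<'E'
from e import *
# actual grasp point vs hinge
h=np.array([.09,0,.125]); gb=Rb.T@(g-b); d=gb-h; th=np.arctan2(d[2],-d[0]); print("theta",th,"radius",np.hypot(d[0],d[2]))
import sys
t0=float(sys.argv[1]) if len(sys.argv)>1 and False else th
prev=gb; 
for t in [float(x) for x in open("ths").read().split()]:
    w=np.array([.09-.222*np.cos(t),gb[1],.125+.222*np.sin(t)])
    print(t,(Rc.T@Rb@(w-prev)/.025)[[0,1,2]].round(3)); prev=w
E
echo "1.1 1.05 1.0 0.95 0.9 0.85 0.8 0.75 0.7 0.65 0.6 0.55 0.5 0.45 0.4 0.35 0.3 0.25 0.2 0.15 0.1 0.06 0.03 0.01 0" > ths; python3 arc.py | grep -v turn
```

```text
23.6 p [0.622 0.189 0.482] grasp in bath [-0.001  0.     0.329] q [ 0.64  0.2  -0.12  0.19 -1.05 -0.73] f [-0.4  0.2 -0.5] w 0.0137
up 25mm in tool [-0.966  0.001 -0.26 ]
raised [ 0.799 -0.016 -0.277  0.211 -1.137 -0.887] 2.6509222720877846e-11
theta 1.149301579364562 radius 0.2232672426980757
1.1 [ 0.13  -0.002  0.422]
1.05 [ 0.103 -0.002  0.432]
1.0 [ 0.124 -0.002  0.426]
0.95 [ 0.145 -0.002  0.42 ]
0.9 [ 0.166 -0.002  0.412]
0.85 [ 0.186 -0.002  0.403]
0.8 [ 0.206 -0.002  0.393]
0.75 [ 0.226 -0.002  0.382]
0.7 [ 0.244 -0.002  0.371]
0.65 [ 0.263 -0.002  0.358]
0.6 [ 0.28  -0.002  0.344]
0.55 [ 0.297 -0.002  0.33 ]
0.5 [ 0.313 -0.001  0.315]
0.45 [ 0.329 -0.001  0.299]
0.4 [ 0.343 -0.001  0.282]
0.35 [ 0.357 -0.001  0.264]
0.3 [ 0.369 -0.001  0.246]
0.25 [ 0.381 -0.001  0.227]
0.2 [ 0.392 -0.001  0.208]
0.15 [ 0.402 -0.001  0.188]
0.1 [ 0.411 -0.001  0.168]
0.06 [ 0.335 -0.001  0.119]
0.03 [ 0.254 -0.     0.081]
0.01 [ 0.171 -0.     0.05 ]
0.0 [ 0.086 -0.     0.023]
```

Gripped: width 13.7 mm, force near zero, θ≈1.149, radius 223 mm against 222 expected. First part of the arc, at about 0.6 rad/s at most.

Request:
play_rows([
  {"gripper":0,"tx":0.06,"ty":0,"tz":0.21,"ax":0,"ay":0,"az":0},
  {"gripper":0,"tx":0.07,"ty":0,"tz":0.21,"ax":0,"ay":0,"az":0},
  {"gripper":0,"tx":0.1,"ty":0,"tz":0.43,"ax":0,"ay":0,"az":0},
  {"gripper":0,"tx":0.12,"ty":0,"tz":0.43,"ax":0,"ay":0,"az":0},
  {"gripper":0,"tx":0.15,"ty":0,"tz":0.42,"ax":0,"ay":0,"az":0},
  {"gripper":0,"tx":0,"ty":0,"tz":0,"ax":0,"ay":0,"az":0},
])

```text
t: 24.1
eef_pos: [0.583, 0.19, 0.4583]
ee_rot: [3.141, 1.309, -0.016]
force: [-1.6, 3.2, -1.3]
width: 0.0133
```

```bash
echo "0.9 0.85 0.8 0.75 0.7 0.65 0.6" > ths; python3 arc.py | grep -v turn; python3 blk.py s14 180 60 360 260 3
```

```text
24.1 p [0.583 0.19  0.458] grasp in bath [-0.041  0.001  0.305] q [ 0.68  0.15 -0.24  0.2  -0.98 -0.8 ] f [-1.6  3.2 -1.3] w 0.0133
up 25mm in tool [-0.966  0.    -0.259]
raised [ 0.799 -0.016 -0.276  0.209 -1.137 -0.886] 4.8394332811951823e-11
theta 0.9412597226022922 radius 0.2222897455311583
0.9 [ 0.149 -0.001  0.335]
0.85 [ 0.187 -0.002  0.403]
0.8 [ 0.207 -0.002  0.393]
0.75 [ 0.226 -0.002  0.382]
0.7 [ 0.245 -0.002  0.37 ]
0.65 [ 0.263 -0.001  0.358]
0.6 [ 0.28  -0.001  0.344]
```

View pics/s14.png

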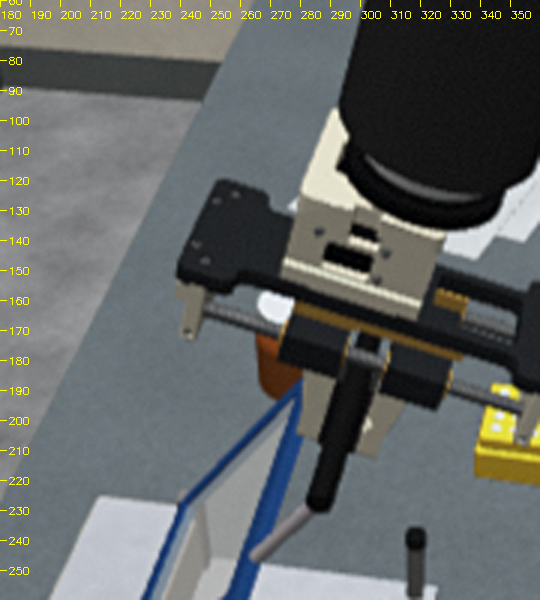

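The guard follows in the grip with forces under 4 N. Continuing to 0.6.

Request:
play_rows([
  {"gripper":0,"tx":0.15,"ty":0,"tz":0.33,"ax":0,"ay":0,"az":0},
  {"gripper":0,"tx":0.19,"ty":0,"tz":0.4,"ax":0,"ay":0,"az":0},
  {"gripper":0,"tx":0.21,"ty":0,"tz":0.39,"ax":0,"ay":0,"az":0},
  {"gripper":0,"tx":0.23,"ty":0,"tz":0.38,"ax":0,"ay":0,"az":0},
  {"gripper":0,"tx":0.25,"ty":0,"tz":0.37,"ax":0,"ay":0,"az":0},
  {"gripper":0,"tx":0.26,"ty":0,"tz":0.36,"ax":0,"ay":0,"az":0},
  {"gripper":0,"tx":0.28,"ty":0,"tz":0.34,"ax":0,"ay":0,"az":0},
  {"gripper":0,"tx":0,"ty":0,"tz":0,"ax":0,"ay":0,"az":0},
])

```text
t: 24.82
eef_pos: [0.5316, 0.1911, 0.4029]
ee_rot: [3.141, 1.309, -0.016]
force: [0.4, 5.4, -1.7]
width: 0.0135
```

```bash
echo "0.55 .5 .45 .4 .35 .3 .25 .2" > ths; python3 arc.py | grep -v turn; python3 blk.py s15 180 60 380 300 3
```

```text
24.8167 p [0.532 0.191 0.403] grasp in bath [-0.092  0.001  0.249] q [ 0.75  0.1  -0.44  0.24 -0.85 -0.91] f [ 0.4  5.4 -1.7] w 0.0135
up 25mm in tool [-0.966  0.    -0.259]
raised [ 0.799 -0.016 -0.276  0.209 -1.137 -0.886] 2.1372021775004192e-09
theta 0.5985228097758077 radius 0.22062484739792157
0.55 [ 0.247 -0.001  0.356]
0.5 [ 0.313 -0.001  0.314]
0.45 [ 0.329 -0.001  0.298]
0.4 [ 0.343 -0.001  0.282]
0.35 [ 0.357 -0.001  0.264]
0.3 [ 0.37  -0.001  0.246]
0.25 [ 0.381 -0.001  0.227]
0.2 [ 0.392 -0.001  0.208]
```

View pics/s15.png

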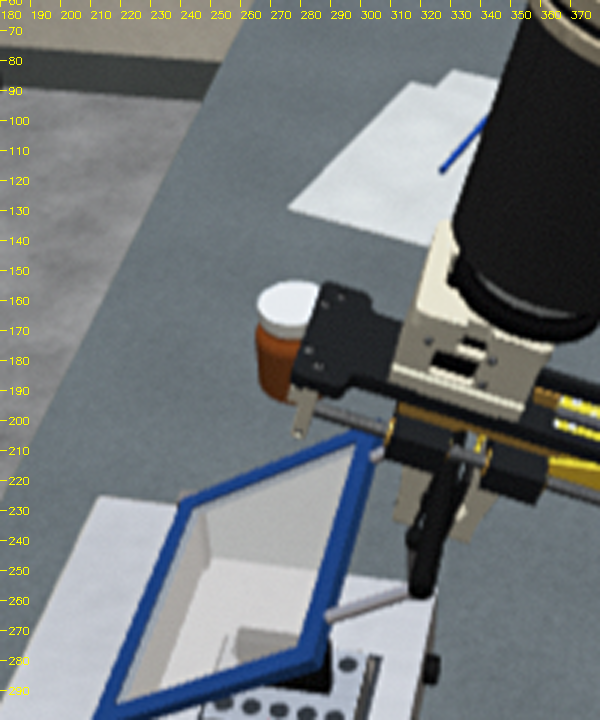

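Request:
play_rows([
  {"gripper":0,"tx":0.25,"ty":0,"tz":0.35,"ax":0,"ay":0,"az":0},
  {"gripper":0,"tx":0.31,"ty":0,"tz":0.31,"ax":0,"ay":0,"az":0},
  {"gripper":0,"tx":0.33,"ty":0,"tz":0.3,"ax":0,"ay":0,"az":0},
  {"gripper":0,"tx":0.34,"ty":0,"tz":0.28,"ax":0,"ay":0,"az":0},
  {"gripper":0,"tx":0.36,"ty":0,"tz":0.26,"ax":0,"ay":0,"az":0},
  {"gripper":0,"tx":0.37,"ty":0,"tz":0.25,"ax":0,"ay":0,"az":0},
  {"gripper":0,"tx":0,"ty":0,"tz":0,"ax":0,"ay":0,"az":0},
])

```text
t: 25.45
eef_pos: [0.5029, 0.1916, 0.3444]
ee_rot: [3.141, 1.308, -0.015]
force: [1.3, 4.9, -2.5]
width: 0.0138
```

```bash
echo ".25 .2 .15 .1 .06 .03 0" > ths; python3 arc.py | grep -v turn; python3 blk.py s16 170 140 390 380 3
```

```text
25.45 p [0.503 0.192 0.344] grasp in bath [-0.121  0.001  0.191] q [ 0.79  0.11 -0.6   0.29 -0.7  -1.01] f [ 1.3  4.9 -2.5] w 0.0138
up 25mm in tool [-0.966  0.    -0.26 ]
raised [ 0.799 -0.016 -0.277  0.21  -1.136 -0.886] 8.527610012581825e-11
theta 0.30265890275583185 radius 0.22087122629902575
0.25 [ 0.377 -0.001  0.278]
0.2 [ 0.392 -0.001  0.208]
0.15 [ 0.402 -0.     0.188]
0.1 [ 0.411 -0.     0.168]
0.06 [ 0.335 -0.     0.119]
0.03 [ 0.254 -0.     0.081]
0.0 [ 0.256 -0.     0.073]
```

View pics/s16.png

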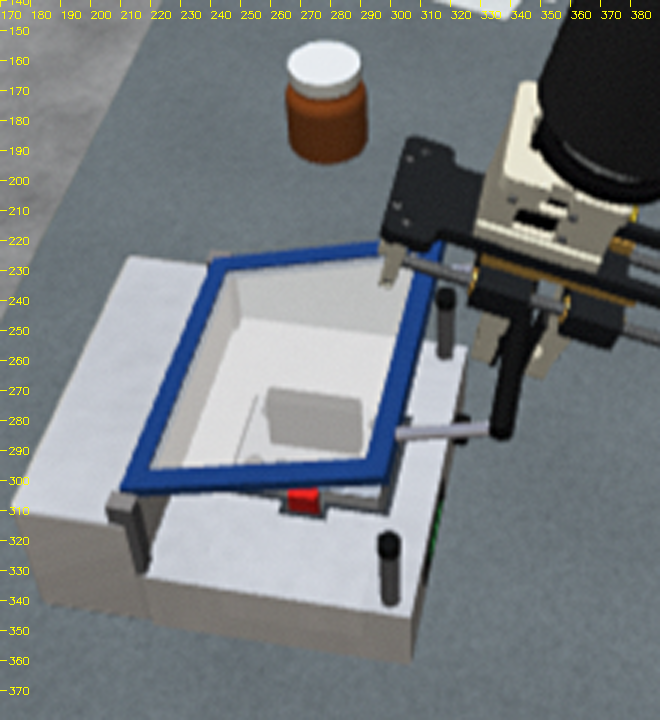

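Request:
play_rows([
  {"gripper":0,"tx":0.36,"ty":0,"tz":0.24,"ax":0,"ay":0,"az":0},
  {"gripper":0,"tx":0.39,"ty":0,"tz":0.21,"ax":0,"ay":0,"az":0},
  {"gripper":0,"tx":0.4,"ty":0,"tz":0.19,"ax":0,"ay":0,"az":0},
  {"gripper":0,"tx":0.41,"ty":0,"tz":0.17,"ax":0,"ay":0,"az":0},
  {"gripper":0,"tx":0.33,"ty":0,"tz":0.12,"ax":0,"ay":0,"az":0},
  {"gripper":0,"tx":0,"ty":0,"tz":0,"ax":0,"ay":0,"az":0},
  {"gripper":0,"tx":0,"ty":0,"tz":0,"ax":0,"ay":0,"az":0},
])

```text
t: 26.08
eef_pos: [0.4933, 0.1918, 0.2939]
ee_rot: [3.141, 1.307, -0.016]
force: [1.8, 3.9, -2.4]
width: 0.0135
```

```bash
echo ".03 .015 0" > ths; python3 arc.py | grep -v turn
```

```text
26.0833 p [0.493 0.192 0.294] grasp in bath [-0.13  0.    0.14] q [ 0.79  0.15 -0.7   0.36 -0.56 -1.1 ] f [ 1.8  3.9 -2.4] w 0.0135
up 25mm in tool [-0.966  0.    -0.26 ]
raised [ 0.799 -0.016 -0.277  0.21  -1.136 -0.886] 8.841580245722014e-10
theta 0.06954936788518684 radius 0.22084225199859706
0.03 [ 0.319 -0.     0.152]
0.015 [ 0.128 -0.     0.038]
0.0 [ 0.128 -0.     0.036]
```

Request:
play_rows([
  {"gripper":0,"tx":0.14,"ty":0,"tz":0.05,"ax":0,"ay":0,"az":0},
  {"gripper":0,"tx":0.13,"ty":0,"tz":0.04,"ax":0,"ay":0,"az":0},
  {"gripper":0,"tx":0.12,"ty":0,"tz":0.04,"ax":0,"ay":0,"az":0},
  {"gripper":0,"tx":0.08,"ty":0,"tz":0.02,"ax":0,"ay":0,"az":0},
  {"gripper":0,"tx":0,"ty":0,"tz":0,"ax":0,"ay":0,"az":0},
  {"gripper":0,"tx":0,"ty":0,"tz":0,"ax":0,"ay":0,"az":0},
])

```text
t: 26.58
eef_pos: [0.4929, 0.1918, 0.2819]
ee_rot: [-3.141, 1.307, -0.015]
force: [3.0, 5.9, -0.9]
width: 0.0128
```

```bash
echo "0" > ths; python3 arc.py | grep -v turn
```

```text
26.5833 p [0.493 0.192 0.282] grasp in bath [-0.131  0.     0.128] q [ 0.79  0.17 -0.73  0.39 -0.52 -1.13] f [ 3.   5.9 -0.9] w 0.0128
up 25mm in tool [-0.965 -0.    -0.261]
raised [ 0.799 -0.016 -0.277  0.211 -1.135 -0.887] 1.280752802600084e-10
theta 0.01554300394120732 radius 0.2207489073629921
0.0 [ 0.119 -0.     0.085]
```

Request:
play_rows([
  {"gripper":0,"tx":0.05,"ty":0,"tz":0.01,"ax":0,"ay":0,"az":0},
  {"gripper":0,"tx":0.05,"ty":0,"tz":0.01,"ax":0,"ay":0,"az":0},
  {"gripper":0,"tx":0,"ty":0,"tz":0,"ax":0,"ay":0,"az":0},
  {"gripper":0,"tx":0,"ty":0,"tz":0,"ax":0,"ay":0,"az":0},
])

```text
t: 26.92
eef_pos: [0.4929, 0.1916, 0.2808]
ee_rot: [-3.141, 1.306, -0.014]
force: [-5.9, 3.8, 14.2]
width: 0.0133
```

```bash
python3 arc.py | grep -v turn;python3 blk.py s17 170 160 370 380 3
```

```text
26.9167 p [0.493 0.192 0.281] grasp in bath [-0.13   0.     0.127] q [ 0.79  0.17 -0.73  0.39 -0.52 -1.13] f [-5.9  3.8 14.2] w 0.0133
up 25mm in tool [-0.965 -0.    -0.262]
raised [ 0.799 -0.017 -0.278  0.212 -1.134 -0.887] 1.294190835431758e-10
theta 0.010565552983233154 radius 0.22049345983124913
0.0 [ 0.074 -0.     0.083]
```

View pics/s17.png

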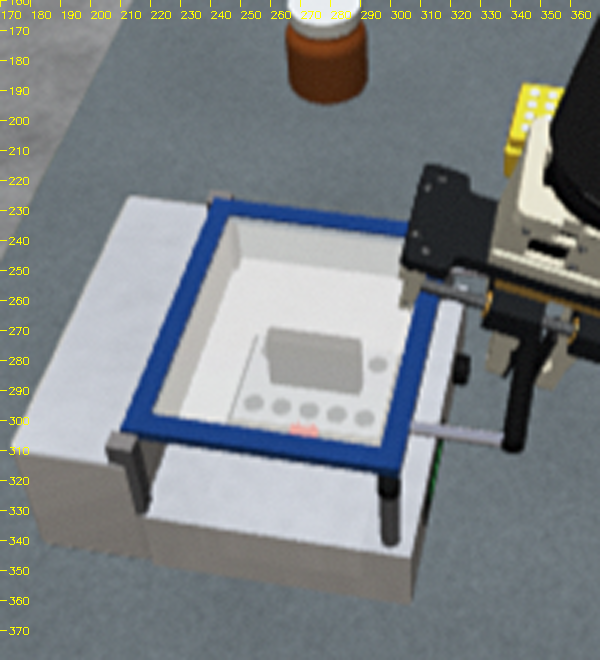

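The guard rests on the post tops (frame on the post at about (299,318)), with a contact force of about 16 N. Releasing and backing straight off.

Request:
play_rows([
  {"gripper":0.2,"tx":0,"ty":0,"tz":0,"ax":0,"ay":0,"az":0},
  {"gripper":0.4,"tx":0,"ty":0,"tz":0,"ax":0,"ay":0,"az":0},
  {"gripper":0.4,"tx":0,"ty":0,"tz":0,"ax":0,"ay":0,"az":0},
  {"gripper":0.4,"tx":0,"ty":0,"tz":0,"ax":0,"ay":0,"az":0},
])

```text
t: 27.3
eef_pos: [0.4922, 0.1905, 0.2786]
ee_rot: [3.131, 1.309, -0.027]
force: [0.7, 0.4, -0.1]
width: 0.0317
```

```bash
python3 arc.py | grep -v turn;python3 blk.py s18 170 160 370 380 3
```

```text
27.3 p [0.492 0.19  0.279] grasp in bath [-0.132 -0.001  0.125] q [ 0.79  0.17 -0.73  0.39 -0.52 -1.13] f [ 0.7  0.4 -0.1] w 0.0317
up 25mm in tool [-0.966  0.003 -0.258]
raised [ 0.799 -0.015 -0.276  0.211 -1.139 -0.887] 1.2977924416818654e-10
theta 0.0002178003472020058 radius 0.22167968978158392
0.0 [-0.001 -0.     0.013]
```

View pics/s18.png

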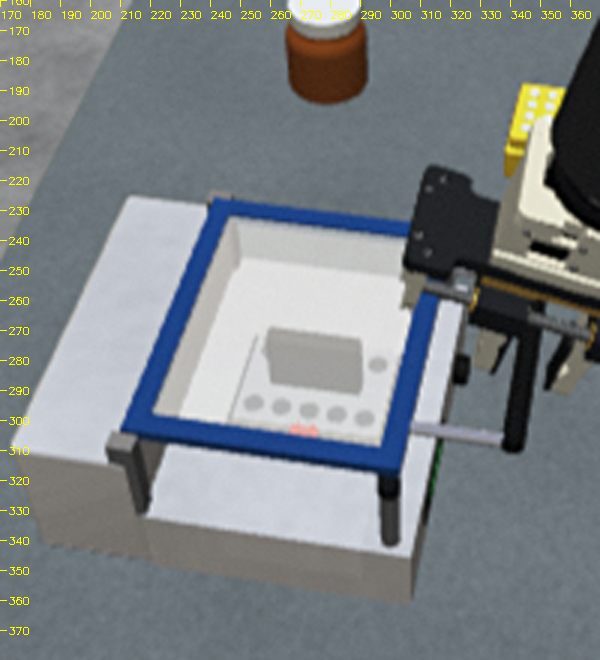

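Request:
play_rows([
  {"gripper":0.45,"tx":-0.2,"ty":0,"tz":0,"ax":0,"ay":0,"az":0},
  {"gripper":0.45,"tx":-0.4,"ty":0,"tz":0,"ax":0,"ay":0,"az":0},
  {"gripper":0.45,"tx":-0.6,"ty":0,"tz":0,"ax":0,"ay":0,"az":0},
  {"gripper":0.45,"tx":-0.8,"ty":0,"tz":0,"ax":0,"ay":0,"az":0},
  {"gripper":0.45,"tx":-0.9,"ty":0,"tz":0,"ax":0,"ay":0,"az":0},
  {"gripper":0.45,"tx":-0.9,"ty":0,"tz":0,"ax":0,"ay":0,"az":0},
  {"gripper":0.45,"tx":-0.5,"ty":0,"tz":0,"ax":0,"ay":0,"az":0},
  {"gripper":0.45,"tx":0,"ty":0,"tz":0,"ax":0,"ay":0,"az":0},
  {"gripper":0.45,"tx":0,"ty":0,"tz":0,"ax":0,"ay":0,"az":0},
])

```text
t: 28.1
eef_pos: [0.4645, 0.1917, 0.3838]
ee_rot: [-3.141, 1.307, -0.015]
force: [0.5, -1.0, -0.1]
width: 0.0393
```

```bash
python3 c.py;python3 blk.py s19 170 160 370 380 3; python3 blk.py t19 170 160 370 380 3 top; python3 - <<'E'
from g import *
for n in("side","top"):
  for y in(.06,0,-.06): print(n,y,proj(barp(0,y),n),proj(barp(.025,y),n))
E
```

```text
28.1 p [0.464 0.192 0.384] grasp [0.506 0.191 0.23 ] q [ 0.85  0.01 -0.6   0.28 -0.8  -1.05] f [ 0.5 -1.  -0.1] 0.03929485181521921
tooldir tilt 15.099878967749556 yaw -0.014769250211939863
side 0.06 [[341.64 304.4 ]] [[341.76 302.44]]
side 0 [[345.67 278.13]] [[345.8  276.14]]
side -0.06 [[349.33 254.32]] [[349.46 252.33]]
top 0.06 [[230.55 288.91]] [[230.15 288.66]]
top 0 [[259.06 290.29]] [[258.8  290.04]]
top -0.06 [[287.51 291.65]] [[287.38 291.41]]
```

View pics/s19.png

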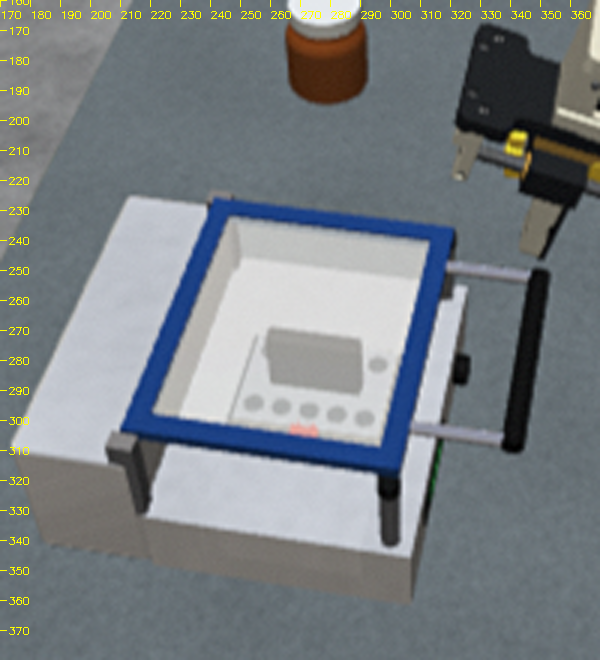

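View pics/t19_full.png

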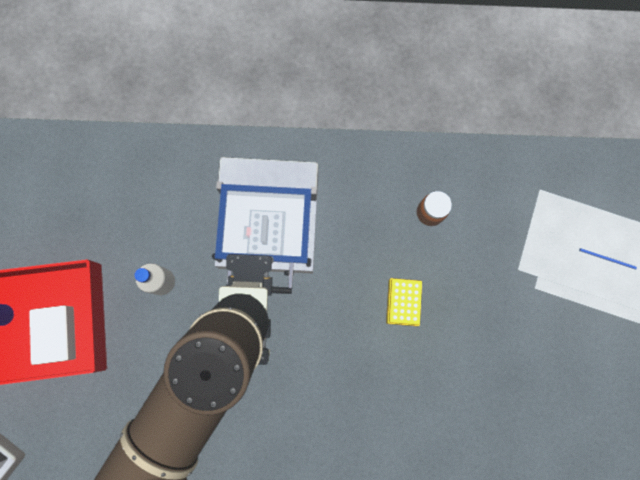

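The guard lies flat on both posts. The bar's centre is at (345.7,279), against a prediction of (345.7,278) for fully shut. The block shows through the pane, and the tip box, bottle and jar sit at the same pixels as at the start. Handing in.

```bash
python3 -c "
from station import job_done
print(job_done())"
```

```text
the job is handed in; nothing more can be done
None
```

The block is home in the pocket with its red key in the slot, and the guard is shut on its stops. I handed the job in at about 28 s of the 62 s; it gave no verdict.

- **Block:** My first grasp, leaning 30°, could not reach the pocket within the joint limits. I set the block back on the bench, regripped it at 20°, and lowered it in with only its own weight on the wrist until it touched the floor. After release, the side view put its top corners within a pixel of the home position. The fin's top edge sat about 3 px above the corner I predicted. It had also read about 2 px high before the block was moved, so I put this down to which edge of the fin shows.
- **Guard:** I pinched the bar and led it down the arc from about 1.15 rad at no more than about 0.6 rad/s. It touched its stops at about 16 N, and I let go there. The final side view put the middle of the bar within about 1 px of fully shut.
- **Disagreements:** The two cameras differed by 1 to 3 mm on the block and the bath. I settled the last alignment over the pocket using the side camera alone.
- **Other things:** The tip box, bottle and jar look unmoved in the pictures, judged by eye and not measured. The arm is clear of everything and the wrist force reads about zero.

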